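# Set the mould in the glass press and prove the plunger fit

### The arm

A 6-joint arm with a two-finger parallel gripper is mounted at the origin on the work surface. World frame = base frame: x ahead of the robot, y to its left, z up, the work surface at z = 0. Lengths are in m, angles in degrees, forces in N, time in s.
With the tool pointing down it reaches from about 0.25 to 0.775 m from the base axis. Payload 8.9 kg.
Tool frame: the origin (TCP) lies at the very end of the fingers, on their centre line; the grasp point (between the pads) lies 19 mm behind it; x points along the fingers, y is the direction in which the jaws open and shut, and the axes are right-handed (so a half turn about x gives the same grasp; the last joint's range is limited). The gripper opens to 85 mm and grips with 20 to 120 N. Pads are 22 mm wide; open, the fingers measure 114 mm over their backs; the gripper's body (76 mm by 85 mm) begins 54 mm behind the grasp point. The pads swing forward as they close: fully open they stand 13 mm farther back than shut.
Start: joints at [55.388, 16.656, -8.789, 64.555, 0, 82.019], TCP at [0.235, 0.469, 0.231] pointing down, gripper open.
Joint ranges: [-144.48, 144.48], [-52.06, 99.96], [-74.48, 78.29], [-112.23, 115.85], [-86.99, 84.42], [-180, 180]. Speed limits (degrees/s): [127.2, 127.2, 159.86, 180, 180, 180].

### API

Orientations are given as [roll, pitch, yaw] about the fixed x, y, z axes, in that order (R = Rz(yaw) Ry(pitch) Rx(roll)).
In Python, from bench import * gives the robot as it stands.
- The arm moves only by the tool carry_out, never from a script. Its argument "deltas" is a list of rows, each a list of 7 numbers: the closure, from -1 (fully open) to 1 (shut), so that 0 is half open, then the shift along the tool's x, y, z in mm, then the turn, a rotation vector about the tool's x, y, z in degrees. In form: [[claw, x, y, z, wx, wy, wz], ...]. A call has 1 to 8 rows; each row shifts and turns the commanded pose from where the row before left it, along the tool's axes as they then stand; what a row does not reach is not made up. A row lasts 1/12 s, in which the tool goes at most 41.7 mm and 7.16 degrees, less where a joint would pass 70% of its speed; a pose out of reach is approached as far as the arm can. A call is refused whole if a number of a shift passes 41.7 or a number of a turn 7.16, either way. A call with a gripper value outside its range is refused whole. The fingers move at their own pace and stop on an object; "grip_force" is the grip in N (left out, the last holds). Time passes only in rows, so rows that do not move let the fingers close. It gives the time, the measured TCP pose, the force and the opening at its end, in the units of the state.
- state(): the state, without advancing time (a new reading comes with each control period).
- read_camera(name): name is "scene" or "top" or "wrist"; returns the picture (420x560x3 uint8, red, green, blue); there is no depth.
- camera_params(name): a dict with "fx", "fy", "cx", "cy" (pixels), "R" (3x3) and "t" (3): a world point X has camera coordinates R X + t. Camera axes: x right, y down, z forward; pixel columns grow to the right and rows downward; lengths in m; the calibration is good to about 2 mm. A picture is of the moment at which its call begins: read the wrist's pose just before it. camera_params takes no time and is no camera call; for the wrist camera it gives the pose at the moment of the call.
- hand_in(): hands the job in, once; it reports no verdict.
The state is a dict: "clock": time; "joint_pos": joint angles; "qvel": joint speeds; "effort": joint torques, N m; "tcp_pos": TCP position; "ee_rot": TCP orientation; "force": force on the tool from outside, world axes, zero at the start; "torque": the same for the moment, N m; "gripper_width": finger opening in m.
Only numpy, scipy, OpenCV 4.12 (cv2) and the standard library are available. Lean on these libraries where they do the work, as an engineer would, in place of code of your own. Each camera call takes 0.05 s, during which the arm holds its last target.

### The job

Get the glass press ready: lay the brush that was left between the guide rails flat in the tool tray beside the shears, bristles down, and slide the dark graphite mould in between the converging rails until it is fully home against the end stop. Then prove the fit: tilt the jog lever fully towards the press column, hold it there for about a second so that the plunger dips into the mould without touching it, and let the lever spring back to the middle. Leave the bronze mould and everything else on the bench where it stands, and do not tip the mould.

Things in the scene. Friction and masses are not known exactly. Their poses are not given: they have to be found in the camera images.
- press: glass press fixed to the bench. Origin: nest centre at bench level, under the plunger; x = the way a mould is pushed in, z up. A seated mould has its origin and yaw here. Moulds slide on the bench top itself. Blue C-frame: column x 115 to 215 mm, 100 mm wide, 420 high; overhead arm 80 mm wide, 270 to 340 mm up, and air cylinder above reach forward to x -28 mm
- jog (a joint): jog lever angle, rad: 0 centred, limits +-0.42; positive = knob tilted in press +x, towards the column (green dot): plunger down. Springs back to centre when let go (0.7 N m/rad, 4 N at the knob at full tilt). Pivot at press x 40, y 150, z 50 mm, about press y; 10 mm stalk, on a grey box 80 x 56 mm, 42 mm high (plate 100 x 66 mm)
- jog_knob (a point): centre of the lever's black ball knob, 30 mm diameter, 80 mm from the pivot: 130 mm above the bench when the lever is centred
- plunger (a joint): plunger travel, m: 0 at rest, positive down; it follows the jog lever by 0.16 m per rad (67 mm down at full tilt; opposite tilt raises it). Steel, 50 mm diameter, below a 60 mm holder, on the press's z axis; tip 125 mm above the bench at rest
- mould: dark, nearly black graphite cup mould on an aluminium foot, 0.6 to 0.95 kg, 200 mm long, loose. Origin: bench level under the cup's axis; x points away from the handle. Foot 100 x 100 mm (x, y from -50 to 50), 12 mm thick, its two front corners cut 18 mm at 45 degrees. Cup 80 mm outside, 62 mm bore, rim 82 mm up. Handle along -x to x -150 mm
- mould_grip (a point): on the axis of the graphite mould's handle, mould x = -120 mm, 45 mm up; x towards the cup. Round wooden grip, 22 mm diameter, mould x -89 to -150 mm (end face). In front of it a steel guard disc, 50 mm diameter, 4 mm thick (x -85 to -89), then a 12 mm rod to the cup. The grip steers the mould; disc or end face can be pushed
- bronze_mould: the other mould, to be left alone: exactly the same outer shape, size and frame as the graphite mould, but with a brass-coloured cup with a narrower (40 mm) bore
- brush: wooden-backed scrubbing brush lying bristles down between the rails, 160 mm long (x), 36 mm wide, 42 mm high: wood from 20 to 42 mm up, bristle pad 150 x 30 mm below. 0.16 kg. Origin under its middle
- tray: grey tool tray fixed to the bench, 240 mm (x) by 190 mm (y), rim 24 mm high, walls and floor 5 mm thick, origin under its middle; the shears occupy its -y half, the +y half is free
- shears: shears lying flat in the tray, 210 mm long (along their x) and 75 mm wide, 16 mm high; leave alone. Origin under their middle; they lie about 47 mm from the tray's middle on its -y side
- frit_jar: closed amber glass jar of colour frit with a white cap, 72 mm diameter, 95 mm high, standing near one side of the way into the rails; leave alone. Origin under its centre
- tumbler: green glass tumbler, 72 mm diameter, 85 mm high, standing near the other side of the way into the rails; leave alone. Origin under its centre
- paddle: graphite paddle lying flat, 220 mm long, 75 mm wide, 18 mm high; leave alone. Origin at bench level; along its x it reaches from -130 mm (wooden handle end) to +90 mm
- rail_mouth (a point): middle of the open end of the two steel guide rails at bench level, press x = -130 mm, axes as the press. Inner faces are 188 mm apart here, converge in straight lines to 103 mm apart at press x = -20 mm, then run parallel to the end stop. Rails are 18 mm high, 14 mm thick
- end_stop (a point): middle of the end stop's face at bench level, press x = +50 mm; stop 131 mm wide, 20 mm high; the front edge of a seated mould's foot touches it
Mind the look-alikes: they are no part of the job. Of the things like the brush, leave any that is purple; of the rest the smaller one is meant.

How it is judged:
By the outcome, as a careful person would: the job done as asked, in the order asked, and still so for the second after the job is handed in, with the robot touching nothing.
It also fails if it takes over 70 s, if anything falls off the work surface, if the arm or the gripper's body presses on something with over 40 N, if the wrist force passes 120 N, or if a joint passes its speed limit or range.

## Working session

There is one attempt and no reset: what is moved stays moved. The work goes in short steps, Python scripts to look and compute and a tool call to move; the robot and the scene stay as the last step left them, time stands still between calls to the robot, and variables do not carry over. Pictures are saved under pics/ and viewed, and the job is handed in when it is done.

Besides the shell and the picture viewer there is one more tool, called after "Emit:" as a command line: name --pt "numbers of a row" for each row, then --argument value for the rest. carry_out: Moves the arm, as the interface text tells. Its arguments: {"type":"object","properties":{"deltas":{"type":"array"},"grip_force":{"type":"number"}},"required":["deltas"]}

```bash
mkdir -p pics; ls; python3 - <<'E'
from bench import *
import cv2
print(state())
for n in ["scene","top","wrist"]:
    p=camera_params(n); im=read_camera(n)
    cv2.imwrite(f"pics/{n}0.png",im[:,:,::-1]); print(n,p)
E
```

```text
pics
{'clock': 0.0, 'joint_pos': array([ 5.53882306e+01,  1.66873797e+01, -8.83085656e+00,  6.45533748e+01,
        7.03209003e-04,  8.20183221e+01]), 'qvel': array([ 0.00951111,  0.00060925, -0.01040659,  0.11562198, -0.04524433,
        0.04203096]), 'effort': array([ 1.93823238e-03, -5.37148869e+01,  3.31368613e+01,  1.58119609e-02,
       -1.18390467e-04, -1.15188286e-05]), 'tcp_pos': array([0.23507321, 0.46895748, 0.23074772]), 'ee_rot': array([ -98.54429533,   89.92838556, -125.17438727]), 'force': array([ 0.50805677,  0.14313186, -0.61485384]), 'torque': array([-0.02127739, -0.03258603, -0.01086056]), 'gripper_width': 0.08536164997919024}
scene {'fx': 398.2022530212487, 'fy': 398.2022530212487, 'cx': 283.5241105392421, 'cy': 208.1982942418567, 'R': array([[ 0.36042744,  0.93275856, -0.00731694],
       [ 0.78847795, -0.30884836, -0.53189774],
       [-0.498392  ,  0.18594129, -0.84677698]]), 't': array([-0.12279363, -0.37611937,  1.59131335])}
top {'fx': 386.2134212052721, 'fy': 386.2134212052721, 'cx': 274.37076926052583, 'cy': 205.76683745996422, 'R': array([[-0.00895694, -0.99993501, -0.0070527 ],
       [-0.98201311,  0.01012621, -0.18854101],
       [ 0.18860018,  0.00523709, -0.98203999]]), 't': array([-0.06296496,  0.50620434,  1.07406628])}
wrist {'fx': 299.8561143119424, 'fy': 299.8561143119424, 'cx': 281.1045054143675, 'cy': 207.77765404869842, 'R': array([[ 0.44817823,  0.89394322, -0.00134342],
       [ 0.84784084, -0.42458747,  0.31763404],
       [ 0.2833764 , -0.14349567, -0.94821243]]), 't': array([-0.52403581, -0.04264386,  0.38105918])}
```

View pics/scene0.png

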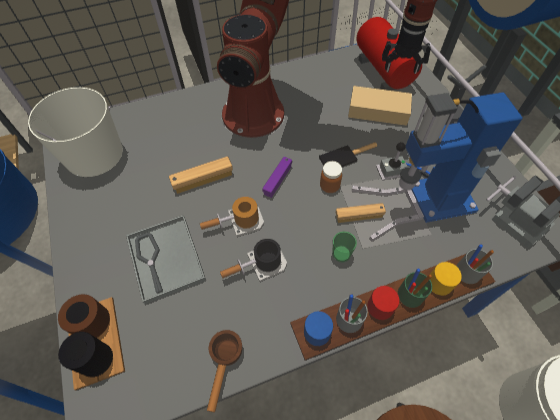

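View pics/top0.png

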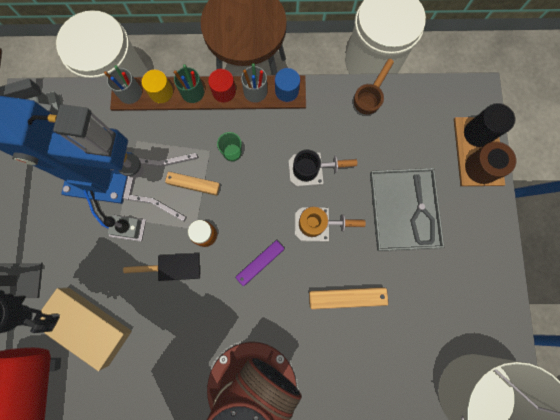

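View pics/wrist0.png

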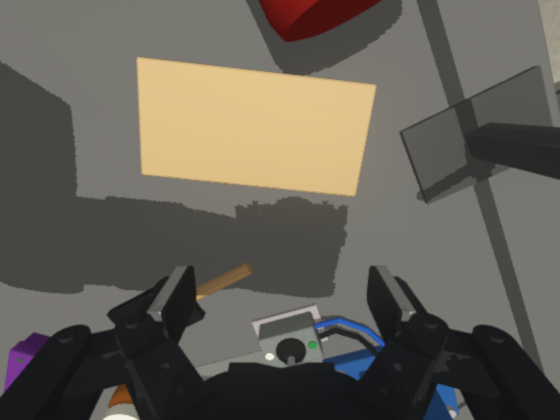

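```bash
cat > h.py <<'E'
import numpy as np, cv2
from bench import *
def ray(cam,u,v,z,p=None):
    p=p or camera_params(cam); R=np.array(p["R"]);t=np.array(p["t"])
    d=R.T@np.array([(u-p["cx"])/p["fx"],(v-p["cy"])/p["fy"],1]); c=-R.T@t
    return c+d*(z-c[2])/d[2]
def proj(cam,X,p=None):
    p=p or camera_params(cam); x=np.array(p["R"])@np.array(X)+np.array(p["t"])
    return np.array([p["cx"]+p["fx"]*x[0]/x[2],p["cy"]+p["fy"]*x[1]/x[2]])
def crop(f,out,u0,v0,u1,v1,s):
    im=cv2.imread(f)[v0:v1,u0:u1]; im=cv2.resize(im,None,fx=s,fy=s,interpolation=cv2.INTER_CUBIC)
    for k in range(u0-u0%20+20,u1,20): cv2.putText(im,str(k),((k-u0)*s,8),0,.3,(255,255,255),1);cv2.line(im,((k-u0)*s,10),((k-u0)*s,16),(255,255,255),1)
    for k in range(v0-v0%20+20,v1,20): cv2.putText(im,str(k),(0,(k-v0)*s),0,.3,(255,255,255),1);cv2.line(im,(20,(k-v0)*s),(26,(k-v0)*s),(255,255,255),1)
    cv2.imwrite(out,im)
E
python3 - <<'E'
from h import *
crop("pics/top0.png","pics/c1.png",60,120,250,265,4)
crop("pics/top0.png","pics/c2.png",280,130,450,260,4)
crop("pics/scene0.png","pics/c3.png",310,90,500,250,4)
E
```

```text
(no output)
```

View pics/c1.png

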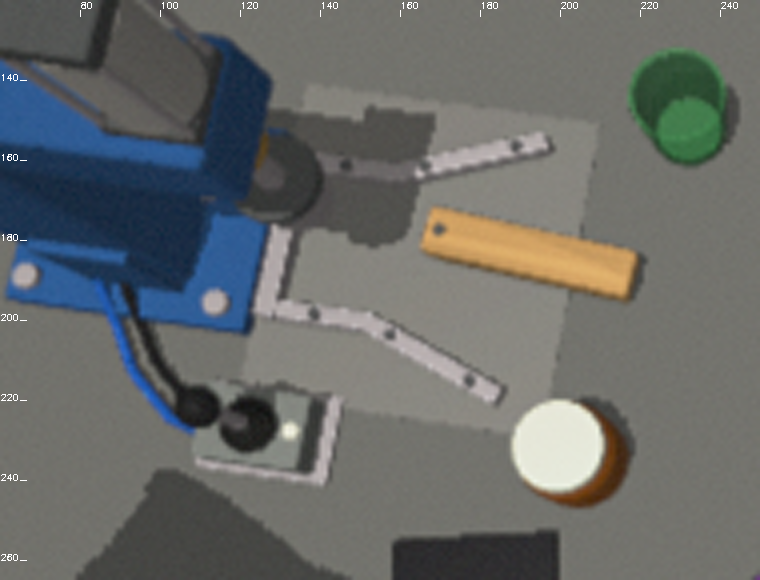

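View pics/c2.png

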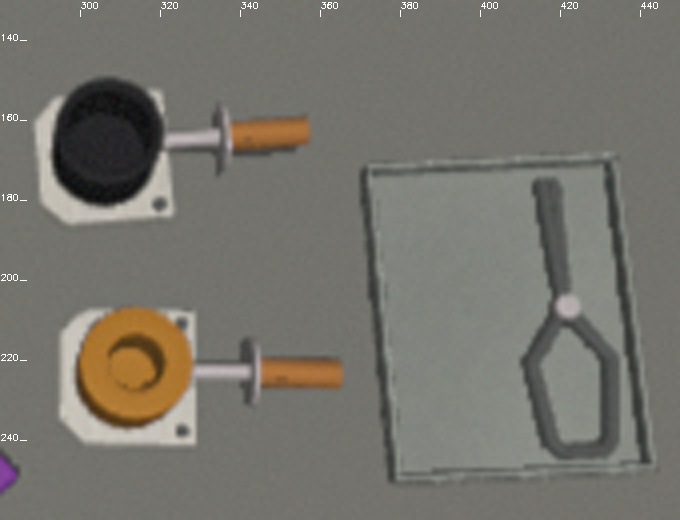

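View pics/c3.png

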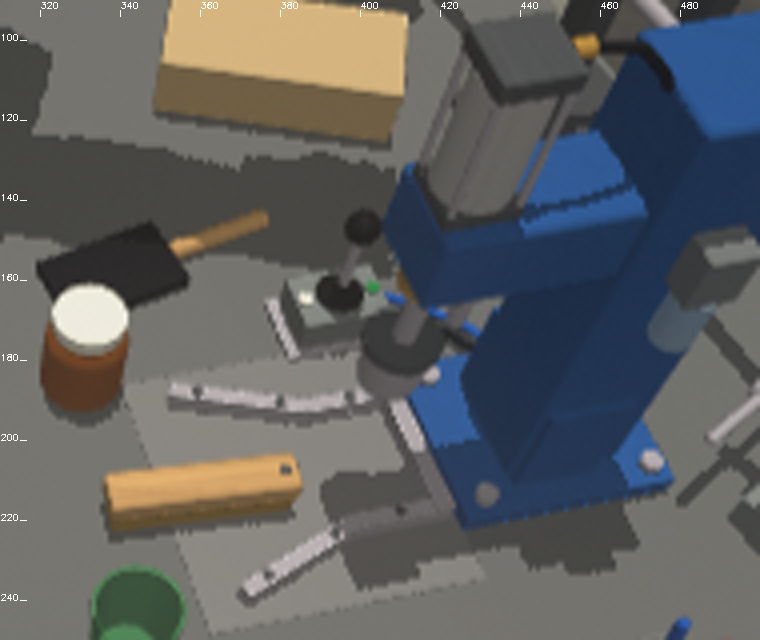

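```bash
cat > m1.py <<'E'
from h import *
np.set_printoptions(precision=4,suppress=True)
# rails
P=np.array([[-130,-94],[-20,-51.5],[-130,94],[-20,51.5]])/1e3
top=[(196,156.5),(163,164.5),(185.3,217.5),(152.5,198.5)]
# scene: near rail is -y
sc=[(369,235.5),(393,222.5),(352,190.5),(379,193.8)]
def fit(P,W):
    pc=P.mean(0);wc=W.mean(0);H=(P-pc).T@(W-wc);U,S,V=np.linalg.svd(H);R=V.T@np.diag([1,np.linalg.det(V.T@U.T)])@U.T
    return R,wc-R@pc
for cam,pts in(("top",top),("scene",sc)):
    W=np.array([ray(cam,u,v,.018)[:2] for u,v in pts]);R,t=fit(P,W)
    print(cam,W,"origin",t,"yaw",np.degrees(np.arctan2(R[1,0],R[0,0])),"res",(P@R.T+t-W)*1e3)
# knob by triangulation
A=[];
def tri(a,b):
    M=[];r=[]
    for cam,(u,v) in (("top",a),("scene",b)):
        p=camera_params(cam);Rm=np.array(p["R"]);c=-Rm.T@p["t"];d=Rm.T@[(u-p["cx"])/p["fx"],(v-p["cy"])/p["fy"],1];d/=np.linalg.norm(d)
        Q=np.eye(3)-np.outer(d,d);M.append(Q);r.append(Q@c)
    return np.linalg.lstsq(np.vstack(M),np.hstack(r),rcond=None)[0]
print("knob",tri((108.5,221.5),(400,146.5)))
# brush top z .042, corners top camera
b=[(168.5,171.5),(218,183.5),(215.5,194.5),(165,182.5)]
print("brush",[ray("top",u,v,.042) for u,v in b])
bs=[(336,211),(384.5,204),(385.5,211),(338,219)]
print("brush scene",[ray("scene",u,v,.042) for u,v in bs])
for n,e in(("end",(357,162.5)),("disc",(335.,164.5)),("rod",(322,165))): print("handle",n,ray("top",*e,.045))
for n,e in(("BR",(322.7,183.7)),("TR",(320,153))): print("foot back",ray("top",*e,.012))
for n,e in(("BL front",(290.5,180.5)),("B front",(297,185.5))): print("foot front",ray("top",*e,.012))
for n,e in(("bronze end",(365,223)),("disc",(343,222.5)),("jar",(199.5,231.5)),("tumb",(229,147))): print(n,ray("top",*e,.045 if n[0] in "bd" else(.095 if n=="jar" else .085)))
for e in[(371.5,172),(434,169),(442,247),(379,250)]: print("tray rim",ray("top",*e,.024))
E
python3 m1.py
```

```text
top [[0.6675 0.171 ]
 [0.6431 0.2712]
 [0.4785 0.1973]
 [0.5373 0.2979]] origin [0.594  0.3083] yaw 80.48594131054986 res [[-2.2512 -6.4471]
 [-1.6174  8.9178]
 [ 1.263  -1.6603]
 [ 2.6056 -0.8104]]
scene [[0.6659 0.168 ]
 [0.6515 0.2633]
 [0.4885 0.1954]
 [0.5345 0.2751]] origin [0.5964 0.2996] yaw 81.34654601638542 res [[  3.8862 -11.0849]
 [ -7.2284   8.7676]
 [ -4.6295 -10.1839]
 [  7.9717  12.5012]]
knob [0.4512 0.3748 0.1307]
brush [array([0.6138, 0.2465, 0.042 ]), array([0.5755, 0.0983, 0.042 ]), array([0.5422, 0.105 , 0.042 ]), array([0.5802, 0.2554, 0.042 ])]
brush scene [array([0.5562, 0.1003, 0.042 ]), array([0.5898, 0.2603, 0.042 ]), array([0.6149, 0.2501, 0.042 ]), array([0.586 , 0.0934, 0.042 ])]
handle end [ 0.6345 -0.3146  0.045 ]
handle disc [ 0.6291 -0.249   0.045 ]
handle rod [ 0.628  -0.2104  0.045 ]
foot back [ 0.5791 -0.2147  0.012 ]
foot back [ 0.6764 -0.2096  0.012 ]
foot front [ 0.5901 -0.1173  0.012 ]
foot front [ 0.5743 -0.1367  0.012 ]
bronze end [ 0.4528 -0.3287  0.045 ]
disc [ 0.4549 -0.2654  0.045 ]
jar [0.4266 0.1384 0.095 ]
tumb [0.673  0.0617 0.085 ]
tray rim [ 0.6108 -0.3613  0.024 ]
tray rim [ 0.6181 -0.5499  0.024 ]
tray rim [ 0.3834 -0.5527  0.024 ]
tray rim [ 0.3765 -0.3698  0.024 ]
```

```bash
cat > go.py <<'E'
import sys
from h import *
from scipy.spatial.transform import Rotation as Ro
np.set_printoptions(precision=4,suppress=True)
def cur():
    s=state(); return s,np.array(s["tcp_pos"]),Ro.from_euler("xyz",s["ee_rot"],degrees=True).as_matrix()
def plan(tx,ty,tz,a,verb=True):
    s,p,R=cur()
    y=np.array([np.cos(np.radians(a)),np.sin(np.radians(a)),0]);x=np.array([0,0,-1.]);T=np.stack([x,y,np.cross(x,y)],1)
    d=R.T@(np.array([tx,ty,tz])-p)*1e3
    rv=np.degrees(Ro.from_matrix(R.T@T).as_rotvec())
    print("clk %.2f"%s["clock"],"tcp",p,"a=%.2f"%np.degrees(np.arctan2(R[1,1],R[0,1])),"force",s["force"],"w %.4f"%s["gripper_width"],"j",np.round(s["joint_pos"],1))
    print("delta tool mm",d.round(1),"rotvec",rv.round(2))
if __name__=="__main__": plan(*map(float,sys.argv[1:5]))
E
python3 go.py .45 .23 .231 -13; python3 go.py .45 .23 .231 167
python3 - <<'E'
from h import *
crop("pics/top0.png","pics/c4.png",150,140,400,320,3)
E
```

```text
clk 0.15 tcp [0.2351 0.469  0.2309] a=63.37 force [-0.6156  0.1176 -0.9905] w 0.0852 j [55.4 16.7 -8.8 64.6  0.  82. ]
delta tool mm [  -0.  -117.4  299.2] rotvec [76.37  0.03  0.05]
clk 0.15 tcp [0.2351 0.469  0.2309] a=63.37 force [-0.6156  0.1176 -0.9905] w 0.0852 j [55.4 16.7 -8.8 64.6  0.  82. ]
delta tool mm [  -0.  -117.4  299.2] rotvec [-103.63   -0.06    0.03]
```

View pics/c4.png

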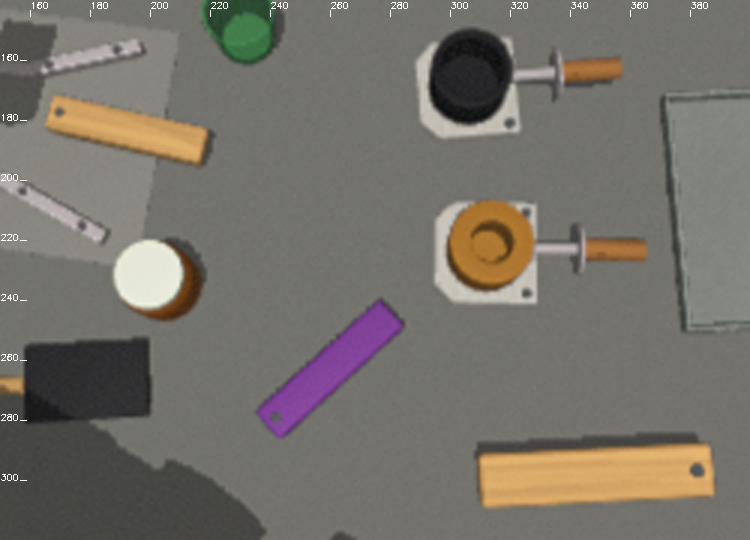

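Candidates for the brush: wooden one between the rails at top px (192,183), purple (260,262), and the larger wooden one (348,297). I choose (192,183). For the mould, I choose the black cup (306,163) over the brass one (313,221). The crop confirms both choices.

Emit:
carry_out --pt "-0.2 0 -15 37 7 0 0" --pt "-0.2 0 -10 39 7 0 0" --pt "-0.2 0 -5 40 7 0 0" --pt "-0.2 0 0 40 7 0 0" --pt "-0.2 0 5 40 7 0 0" --pt "-0.2 0 10 39 7 0 0" --pt "-0.2 0 15 37 7 0 0" --pt "-0.2 0 20 35 7 0 0"

```text
clock: 0.82
tcp_pos: [0.4536, 0.231, 0.2313]
ee_rot: [-109.5, 90.0, 167.6]
force: [0.5, 0.3, 0.4]
gripper_width: 0.0515
```

```bash
python3 go.py .55 .165 .231 -13
```

```text
clk 0.82 tcp [0.4536 0.231  0.2313] a=7.02 force [0.4863 0.297  0.4044] w 0.0515 j [ 18.8  14.9 -11.2  63.9   0.  101.7]
delta tool mm [ 0.3 87.6 77.3] rotvec [20.02 -0.    0.01]
```

Emit:
carry_out --pt "-0.2 0 29 26 6.7 0 0" --pt "-0.2 0 26 29 6.7 0 0" --pt "-0.2 0 23 32 6.7 0 0" --pt "-0.2 0 0 0 0 0 0"

```text
clock: 1.15
tcp_pos: [0.534, 0.1424, 0.2306]
ee_rot: [38.1, 89.9, -65.4]
force: [-1.4, 0.7, 0.0]
gripper_width: 0.0513
```

```bash
python3 go.py .58 .176 .08 -13; python3 - <<'E'
from h import *
p=camera_params("wrist");im=read_camera("wrist");cv2.imwrite("pics/w1.png",im[:,:,::-1])
np.save("w1.npy",p,allow_pickle=True)
E
```

```text
clk 1.15 tcp [0.534  0.1424 0.2306] a=-13.43 force [-1.3557  0.6997  0.0344] w 0.0513 j [  7.4  19.7  -4.6  65.7  -0.1 110.9]
delta tool mm [150.6  36.7 -43.6] rotvec [-0.43  0.1  -0.08]
```

View pics/w1.png

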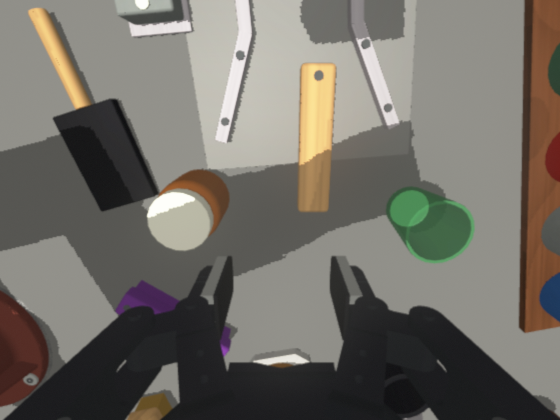

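```bash
python3 - <<'E'
from h import *
np.set_printoptions(precision=4,suppress=True)
p=np.load("w1.npy",allow_pickle=True).item()
b=[ray("w",u,v,.042,p)for u,v in[(302,65),(335,64.5),(328.5,212),(298.5,211)]]
print(*b); f=(b[0]+b[1])/2;n=(b[2]+b[3])/2
print("ctr",(f+n)/2,"len",np.linalg.norm(f-n),np.linalg.norm(b[0]-b[1]),"yaw",np.degrees(np.arctan2(*(f-n)[[1,0]])))
r=[ray("w",u,v,.018,p)for u,v in[(229,142),(252.5,34),(388,126),(355,31)]]
print(*r,"mouth",(r[0]+r[2])/2,"bend",(r[1]+r[3])/2, r[2]-r[0])
E
```

```text
[0.5839 0.2551 0.042 ] [0.6163 0.2478 0.042 ] [0.5811 0.0945 0.042 ] [0.5471 0.1039 0.042 ]
ctr [0.5821 0.1753 0.042 ] len 0.15649774954351242 0.03319452509399229 yaw 76.71305046287087
[0.4861 0.1975 0.018 ] [0.5418 0.2984 0.018 ] [0.6686 0.1724 0.018 ] [0.6467 0.2763 0.018 ] mouth [0.5773 0.1849 0.018 ] bend [0.5943 0.2874 0.018 ] [ 0.1826 -0.0251  0.    ]
```

```bash
python3 go.py .582 .175 .013 -13.3
```

```text
clk 1.20 tcp [0.5322 0.1448 0.2306] a=-13.09 force [0.1043 0.8908 0.4752] w 0.0511 j [  7.6  19.6  -4.7  65.7  -0.  110.7]
delta tool mm [217.6  41.8 -40.9] rotvec [0.21 0.04 0.02]
```

Emit:
carry_out --pt "-0.2 20 14 -14 0 0 0" --pt "-0.2 30 14 -14 0 0 0" --pt "-0.2 35 14 -13 0 0 0" --pt "-0.2 35 0 0 0 0 0" --pt "-0.2 0 0 0 0 0 0"

```text
clock: 1.62
tcp_pos: [0.5761, 0.1789, 0.1046]
ee_rot: [-68.5, 89.4, -171.1]
force: [-2.2, -1.0, -0.5]
gripper_width: 0.0508
```

```bash
python3 go.py .582 .175 .013 -13.3; python3 - <<'E'
from h import *
p=camera_params("wrist");im=read_camera("wrist");cv2.imwrite("pics/w2.png",im[:,:,::-1])
E
```

```text
clk 1.62 tcp [0.5761 0.1789 0.1046] a=-12.61 force [-2.1956 -0.9618 -0.4904] w 0.0508 j [ 10.3  30.9  -6.7  53.1   0.  112.9]
delta tool mm [91.5  7.5  2.1] rotvec [0.69 0.23 0.57]
```

View pics/w2.png

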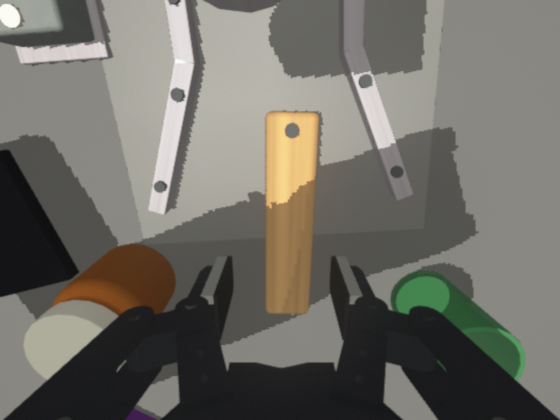

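Emit:
carry_out --pt "-0.2 10 5 2 0.7 0 0" --pt "-0.2 25 0 0 0 0 0" --pt "-0.2 30 0 0 0 0 0" --pt "-0.2 20 0 0 0 0 0" --pt "-0.2 0 0 0 0 0 0" --pt "-0.2 0 0 0 0 0 0"

```text
clock: 2.17
tcp_pos: [0.5856, 0.1754, 0.0277]
ee_rot: [112.0, 90.0, 8.6]
force: [0.1, 0.2, 1.0]
gripper_width: 0.0515
```

```bash
python3 go.py .582 .175 .013 -13.3; python3 - <<'E'
from h import *
p=camera_params("wrist");im=read_camera("wrist");cv2.imwrite("pics/w3.png",im[:,:,::-1])
E
```

```text
clk 2.17 tcp [0.5856 0.1754 0.0277] a=-13.44 force [0.121  0.2001 0.9941] w 0.0515 j [  9.8  35.9 -10.9  43.2  -0.  113.3]
delta tool mm [14.7 -3.4  1.2] rotvec [-0.14 -0.02 -0.04]
```

View pics/w3.png

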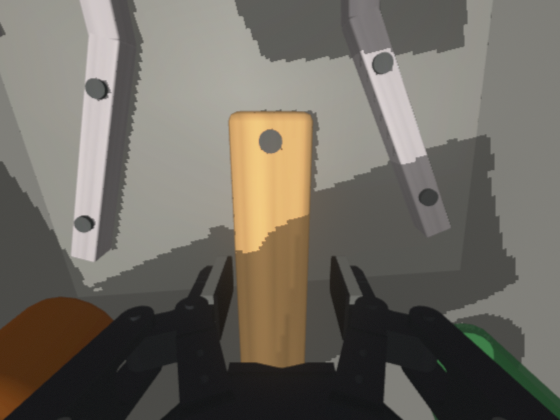

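Emit:
carry_out --pt "-0.2 8 -4 1 0 0 0" --pt "-0.2 7 0 0 0 0 0" --pt "-0.2 0 0 0 0 0 0" --pt "0.4 0 0 0 0 0 0" --pt "0.6 0 0 0 0 0 0" --pt "0.6 0 0 0 0 0 0" --grip_force 30

```text
clock: 2.72
tcp_pos: [0.5812, 0.1755, 0.0116]
ee_rot: [112.5, 90.0, 9.1]
force: [-0.5, -0.3, 1.8]
gripper_width: 0.0353
```

```bash
python3 go.py .55 .1 .14 -13.3
```

```text
clk 2.72 tcp [0.5812 0.1755 0.0116] a=-13.43 force [-0.4509 -0.2928  1.7953] w 0.0353 j [  9.9  36.7 -12.3  41.   -0.  113.3]
delta tool mm [-128.4  -12.8   80.6] rotvec [-0.13 -0.01 -0.02]
```

Emit:
carry_out --pt "0.6 -15 0 0 0 0 0" --pt "0.6 -30 0 0 0 0 0" --pt "0.6 -35 0 0 0 0 0" --pt "0.6 -35 0 0 0 0 0" --pt "0.6 -20 0 0 0 0 0" --pt "0.6 0 0 20 0 0 0" --pt "0.6 0 0 30 0 0 0" --pt "0.6 0 0 35 0 0 0"

```text
clock: 3.38
tcp_pos: [0.5614, 0.0929, 0.1468]
ee_rot: [115.2, 89.9, 11.9]
force: [0.4, -0.9, -2.8]
gripper_width: 0.0357
```

```bash
python3 go.py .497 -.413 .14 -88.5
```

```text
clk 3.38 tcp [0.5614 0.0929 0.1468] a=-13.30 force [ 0.4319 -0.9416 -2.7643] w 0.0357 j [  2.   24.7 -10.1  55.1   0.  105.3]
delta tool mm [  6.6  53.7 507.2] rotvec [75.2  -0.08 -0.04]
```

Emit:
carry_out --pt "0.6 0 4 36 5.4 0 0" --pt "0.6 0 7 35 5.4 0 0" --pt "0.6 0 10 34 5.4 0 0" --pt "0.6 0 14 33 5.4 0 0" --pt "0.6 0 17 32 5.4 0 0" --pt "0.6 0 20 30 5.4 0 0" --pt "0.6 0 22 28 5.4 0 0" --pt "0.6 0 25 26 5.4 0 0"

```text
clock: 4.05
tcp_pos: [0.5245, -0.1938, 0.1465]
ee_rot: [135.4, 90.0, -11.5]
force: [1.4, 0.5, -1.6]
gripper_width: 0.0357
```

```bash
python3 go.py .497 -.413 .14 -88.5
```

```text
clk 4.05 tcp [ 0.5245 -0.1938  0.1465] a=-56.90 force [ 1.4063  0.5244 -1.6347] w 0.0357 j [-27.8  23.8 -11.6  54.6   0.  119.1]
delta tool mm [  6.5 168.6 142.8] rotvec [31.6  -0.01 -0.  ]
```

Emit:
carry_out --pt "0.6 0 27 23 5.4 0 0" --pt "0.6 0 29 21 5.4 0 0" --pt "0.6 0 31 18 5.4 0 0" --pt "0.6 0 33 15 5.4 0 0" --pt "0.6 0 20 7 5.4 0 0" --pt "0.6 0 0 0 4 0 0" --pt "0.6 0 0 0 0 0 0"

```text
clock: 4.63
tcp_pos: [0.5031, -0.3567, 0.146]
ee_rot: [-43.0, 90.0, 139.0]
force: [0.3, -0.2, -0.9]
gripper_width: 0.0357
```

```bash
python3 go.py .497 -.413 .14 -88.5;  python3 - <<'E'
from h import *
p=camera_params("wrist");im=read_camera("wrist");cv2.imwrite("pics/w4.png",im[:,:,::-1])
np.save("w4.npy",p,allow_pickle=True)
E
```

```text
clk 4.63 tcp [ 0.5031 -0.3567  0.146 ] a=-87.95 force [ 0.2774 -0.1619 -0.8935] w 0.0357 j [-42.1  29.7  -1.9  58.4  -0.  135.8]
delta tool mm [ 6.  56.   8.1] rotvec [0.55 0.01 0.01]
```

View pics/w4.png

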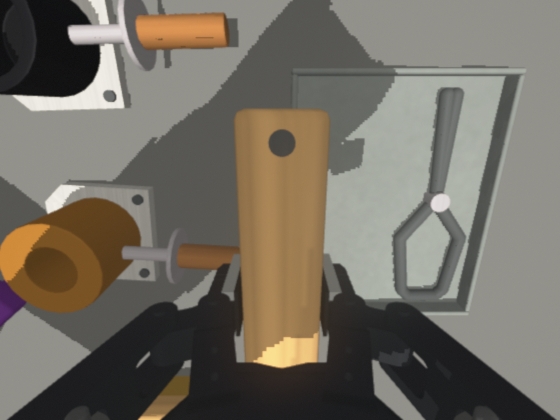

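```bash
python3 - <<'E'
from h import *
np.set_printoptions(precision=4,suppress=True)
p=np.load("w4.npy",allow_pickle=True).item()
a,b,c=[ray("w",u,v,.024,p)for u,v in[(292.5,70),(524.5,70),(468,313)]]
print(a,b,c,"ctr",(a+c)/2,np.linalg.norm(a-b),np.linalg.norm(b-c),"yaw",np.degrees(np.arctan2(*(b-c)[[1,0]])),np.degrees(np.arctan2(*(a-b)[[1,0]]))-90)
for q in [(392,240),(431,190)]: print("shear edge",ray("w",*q,.012,p))
E
```

```text
[ 0.6145 -0.3627  0.024 ] [ 0.6213 -0.5502  0.024 ] [ 0.3865 -0.5595  0.024 ] ctr [ 0.5005 -0.4611  0.024 ] 0.18757939027412338 0.23493383919430302 yaw 2.2853100265933293 2.0590239243915818
shear edge [ 0.4624 -0.4713  0.012 ]
shear edge [ 0.5158 -0.5005  0.012 ]
```

```bash
python3 go.py .498 -.418 .019 -88
```

```text
clk 4.68 tcp [ 0.5033 -0.3556  0.146 ] a=-87.62 force [ 0.1366  0.2584 -1.1378] w 0.0354 j [-42.   29.7  -1.9  58.4   0.  135.6]
delta tool mm [127.   62.2   7.8] rotvec [0.38 0.02 0.04]
```

Emit:
carry_out --pt "0.6 0 20 4 0.4 0 0" --pt "0.6 10 26 4 0 0 0" --pt "0.6 30 16 0 0 0 0" --pt "0.6 30 0 0 0 0 0" --pt "0.6 25 0 0 0 0 0" --pt "0.6 15 0 0 0 0 0" --pt "0.6 0 0 0 0 0 0"

```text
clock: 5.27
tcp_pos: [0.4963, -0.4145, 0.0326]
ee_rot: [-49.6, 89.6, 132.6]
force: [-1.2, 0.2, -1.7]
gripper_width: 0.0355
```

```bash
python3 go.py .498 -.418 .018 -88;  python3 - <<'E'
from h import *
p=camera_params("wrist");im=read_camera("wrist");cv2.imwrite("pics/w5.png",im[:,:,::-1])
np.save("w5.npy",p,allow_pickle=True)
E
```

```text
clk 5.27 tcp [ 0.4963 -0.4145  0.0326] a=-87.82 force [-1.2087  0.2431 -1.724 ] w 0.0355 j [-46.3  39.1  -3.6  47.7   0.  131.5]
delta tool mm [14.5  3.6 -1.6] rotvec [0.18 0.25 0.29]
```

View pics/w5.png

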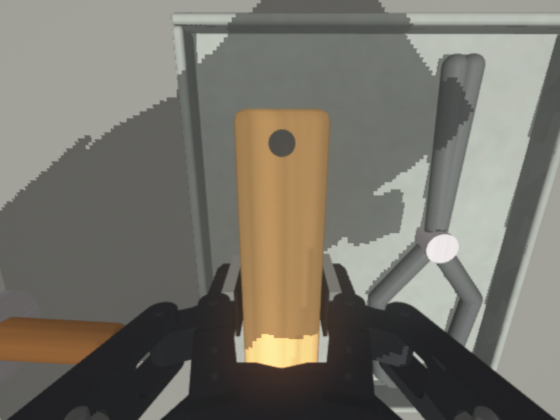

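Emit:
carry_out --pt "0.6 4 5 -1 0 0 0" --pt "0.6 6 0 0 0 0 0" --pt "0.6 4 0 0 0 0 0" --pt "0.6 1 0 0 0 0 0" --pt "0.6 0 0 0 0 0 0"

```text
clock: 5.73
tcp_pos: [0.4991, -0.4224, 0.0213]
ee_rot: [-60.4, 90.0, 121.6]
force: [-0.8, -0.1, -2.2]
gripper_width: 0.0356
```

```bash
python3 go.py .498 -.418 .0165 -88
```

```text
clk 5.73 tcp [ 0.4991 -0.4224  0.0213] a=-88.01 force [-0.79   -0.1345 -2.1799] w 0.0356 j [-46.6  40.2  -3.3  46.4   0.  131.4]
delta tool mm [ 4.8 -4.4  0.9] rotvec [-0.01  0.    0.01]
```

Emit:
carry_out --pt "0.6 2 -2 0 0 0 0" --pt "0.6 2 0 0 0 0 0" --pt "0.6 0 0 0 0 0 0" --pt "-0.05 0 0 0 0 0 0" --pt "-0.1 0 0 0 0 0 0" --pt "-0.1 0 0 0 0 0 0"

```text
clock: 6.23
tcp_pos: [0.4993, -0.4207, 0.0176]
ee_rot: [128.5, 90.0, -49.5]
force: [-0.1, 0.3, 0.3]
gripper_width: 0.0467
```

Emit:
carry_out --pt "-0.1 -10 0 0 0 0 0" --pt "-0.1 -25 0 0 0 0 0" --pt "-0.1 -35 0 0 0 0 0" --pt "-0.1 -35 0 0 0 0 0" --pt "-0.1 -15 -20 0 0 0 0" --pt "-0.1 0 -30 0 -5 0 0" --pt "-0.1 0 -30 0 -7 0 0"

```text
clock: 6.82
tcp_pos: [0.4946, -0.3413, 0.1397]
ee_rot: [126.4, 89.8, -39.5]
force: [0.4, 0.4, -0.5]
gripper_width: 0.0471
```

```bash
python3 go.py .632 -.282 .14 3; python3 - <<'E'
from h import *
for n in ["top","wrist"]:
    p=camera_params(n);im=read_camera(n);cv2.imwrite(f"pics/{n}6.png",im[:,:,::-1]); np.save(n+"6.npy",p,allow_pickle=True)
E
```

```text
clk 6.82 tcp [ 0.4946 -0.3413  0.1397] a=-75.91 force [ 0.3834  0.4484 -0.4542] w 0.0471 j [-41.6  28.2  -5.5  56.    0.  124.3]
delta tool mm [  -0.   -24.  -147.6] rotvec [-78.91   0.01  -0.26]
```

View pics/wrist6.png

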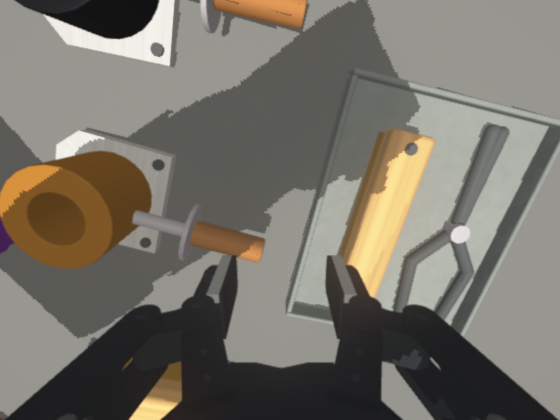

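View pics/top6.png

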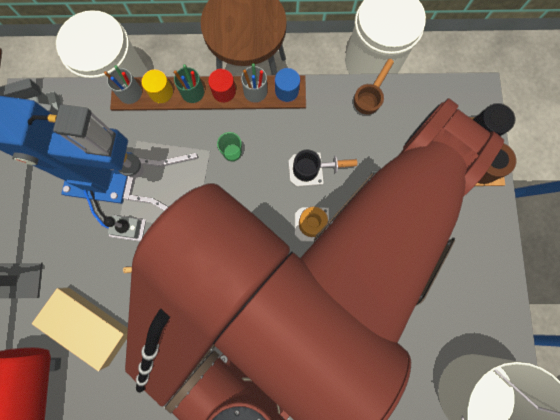

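Emit:
carry_out --pt "-0.1 0 -2 -13 -7 0 0" --pt "-0.1 0 0 -13 -7 0 0" --pt "-0.1 0 1 -13 -7 0 0" --pt "-0.1 0 3 -13 -7 0 0" --pt "-0.1 0 4 -12 -7 0 0" --pt "-0.1 0 6 -12 -7 0 0" --pt "-0.1 0 7 -11 -7 0 0" --pt "-0.1 0 8 -10 -7 0 0"

```text
clock: 7.58
tcp_pos: [0.5908, -0.3006, 0.138]
ee_rot: [69.4, 90.0, -40.4]
force: [-1.0, 0.4, 0.1]
gripper_width: 0.0473
```

```bash
python3 go.py .632 -.29 .14 3.2
```

```text
clk 7.58 tcp [ 0.5908 -0.3006  0.138 ] a=-19.77 force [-0.9922  0.3911  0.0906] w 0.0473 j [-33.3  35.    6.   61.   -0.   76.5]
delta tool mm [ -2.   35.2 -23.9] rotvec [-22.97   0.03  -0.04]
```

Emit:
carry_out --pt "-0.1 0 12 -8 -7 0 0" --pt "-0.1 0 13 -7 -7 0 0" --pt "-0.1 0 13 -3 -7 0 0" --pt "-0.1 0 0 0 -2 0 0" --pt "-0.1 0 0 0 0 0 0"

```text
clock: 8.0
tcp_pos: [0.6322, -0.2916, 0.1376]
ee_rot: [44.6, 90.0, -42.4]
force: [0.0, 0.7, 0.4]
gripper_width: 0.0469
```

```bash
python3 go.py .632 -.282 .14 3.2;python3 - <<'E'
from h import *
for n in ["wrist"]:
    p=camera_params(n);im=read_camera(n);cv2.imwrite(f"pics/{n}7.png",im[:,:,::-1]); np.save(n+"7.npy",p,allow_pickle=True)
E
```

```text
clk 8.00 tcp [ 0.6322 -0.2916  0.1376] a=3.03 force [0.0254 0.6728 0.4102] w 0.0469 j [-30.8  38.8  12.9  64.1  -0.   56.2]
delta tool mm [-2.4  0.3 -9.6] rotvec [-0.17  0.03 -0.03]
```

View pics/wrist7.png

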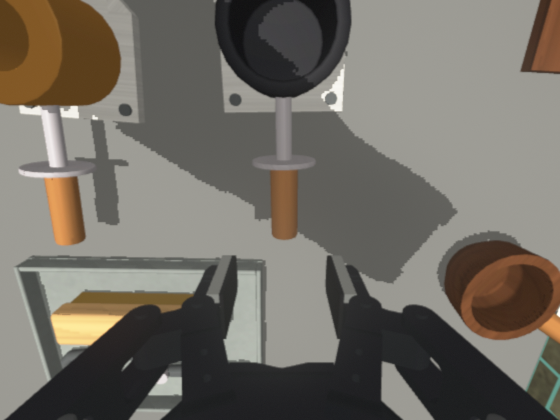

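```bash
python3 - <<'E'
from h import *
p=np.load("wrist7.npy",allow_pickle=True).item()
for q in [(284,164),(285,235)]: print(ray("w",*q,.045,p), ray("w",*q,.040,p))
b=[ray("w",*q,.012,p) for q in [(224.5,111.5),(343.5,111)]]; m=(b[0]+b[1])/2;d=b[1]-b[0]; print(b,m,np.linalg.norm(d),np.degrees(np.arctan2(d[1],d[0])))
print(proj("w",[.632,-.282,.045],p), proj("w",[.632,-.2916,.045],p))
E
```

```text
[ 0.63330237 -0.25311422  0.045     ] [ 0.63340008 -0.25401552  0.04      ]
[ 0.63758671 -0.31409926  0.045     ] [ 0.63777522 -0.31629297  0.04      ]
[array([ 0.58067728, -0.21674121,  0.012     ]), array([ 0.68211441, -0.21094747,  0.012     ])] [ 0.63139584 -0.21384434  0.012     ] 0.10160245106215736 3.2689846291824924
[280.44566312 198.82175404] [279.84178302 209.85426615]
```

Emit:
carry_out --pt "-0.1 10 3 -4 0 0 0" --pt "-0.1 25 0 -4 0 0 0" --pt "-0.1 30 0 0 0 0 0" --pt "-0.1 25 0 0 0 0 0" --pt "-0.1 15 0 0 0 0 0" --pt "-0.1 4 0 0 0 0 0" --pt "-0.1 0 0 0 0 0 0"

```text
clock: 8.63
tcp_pos: [0.6328, -0.2826, 0.0268]
ee_rot: [-123.8, 89.8, 149.1]
force: [-0.1, 0.1, -0.0]
gripper_width: 0.0471
```

```bash
python3 go.py .635 -.283 .026 3.4;python3 - <<'E'
from h import *
for n in ["wrist"]:
    p=camera_params(n);im=read_camera(n);cv2.imwrite(f"pics/{n}8.png",im[:,:,::-1])
E
```

```text
clk 8.63 tcp [ 0.6328 -0.2826  0.0268] a=2.89 force [-0.1324  0.0556 -0.0117] w 0.0471 j [-30.1  43.8   4.9  51.2   0.   57. ]
delta tool mm [0.8 2.1 0.5] rotvec [-0.51 -0.09  0.13]
```

View pics/wrist8.png

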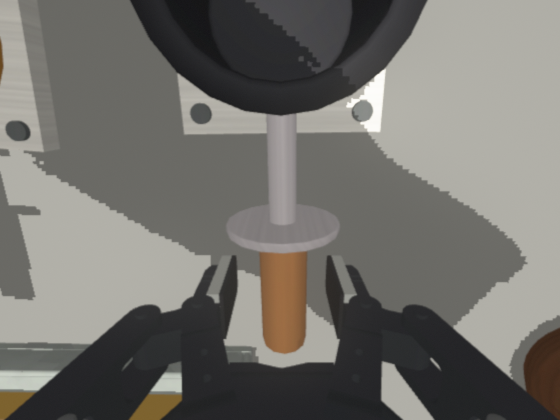

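Emit:
carry_out --pt "-0.1 0 1.5 0 -0.5 0 0" --pt "0.3 0 0 0 0 0 0" --pt "0.7 0 0 0 0 0 0" --pt "1 0 0 0 0 0 0" --pt "1 0 0 0 0 0 0" --pt "1 0 0 0 0 0 0" --grip_force 50

```text
clock: 9.18
tcp_pos: [0.6361, -0.2837, 0.0294]
ee_rot: [44.0, 89.9, -42.5]
force: [0.1, -1.7, 5.6]
gripper_width: 0.0201
```

```bash
python3 go.py .635 -.283 .026 3.4;python3 - <<'E'
from h import *
for n in ["wrist"]:
    p=camera_params(n);im=read_camera(n);cv2.imwrite(f"pics/{n}9.png",im[:,:,::-1])
    b=[ray("w",*q,.012,p) for q in [(224.5,111.5),(343.5,111)]]
E
```

```text
clk 9.18 tcp [ 0.6361 -0.2837  0.0294] a=3.46 force [ 0.1345 -1.6647  5.5618] w 0.0201 j [-30.   43.8   5.3  51.4  -0.   56.5]
delta tool mm [ 3.4 -1.1 -0.8] rotvec [ 0.06  0.08 -0.08]
```

View pics/wrist9.png

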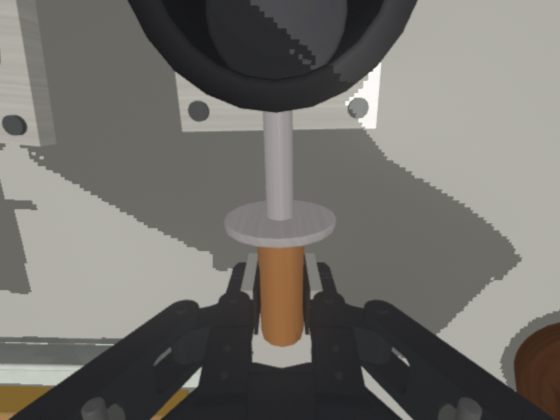

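Emit:
carry_out --pt "1 -2 0 0 0 0 0" --pt "1 0 -2 -6 0 0 0" --pt "1 0 -5 -14 0.5 0 0" --pt "1 0 -7 -19 1 0 0" --pt "1 0 -7 -19 1 0 0" --pt "1 0 -7 -19 1 0 0" --pt "1 0 -8 -18 1 0 0" --pt "1 0 -8 -18 1 0 0"

```text
clock: 9.9
tcp_pos: [0.5879, -0.1702, 0.0301]
ee_rot: [-18.6, 90.0, -110.8]
force: [1.2, -2.3, -2.3]
gripper_width: 0.0207
```

```bash
python3 go.py .5403 -.054 .029 -8.5;python3 - <<'E'
from h import *
for n in ["wrist"]:
    p=camera_params(n);im=read_camera(n);cv2.imwrite(f"pics/{n}10.png",im[:,:,::-1])
E
```

```text
clk 9.90 tcp [ 0.5879 -0.1702  0.0301] a=-2.11 force [ 1.1553 -2.2931 -2.342 ] w 0.0207 j [-23.   35.8 -10.5  43.6  -0.   69.1]
delta tool mm [   1.1  -51.9 -114.4] rotvec [6.39 0.02 0.01]
```

View pics/wrist10.png

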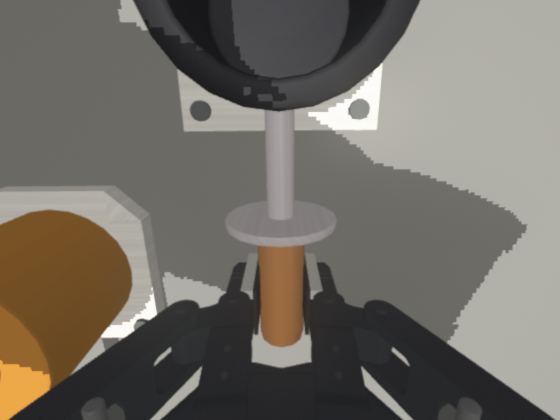

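Emit:
carry_out --pt "1 1.2 -8 -18 1 0 0" --pt "1 0 -8 -18 1 0 0" --pt "1 0 -9 -18 1 0 0" --pt "1 0 -9 -17 1 0 0" --pt "1 0 -8 -17 1 0 0" --pt "1 0 -6 -11 0.5 0 0" --pt "1 0 0 0 0 0 0"

```text
clock: 10.53
tcp_pos: [0.5477, -0.0664, 0.0295]
ee_rot: [173.6, 89.9, 76.2]
force: [0.7, 4.2, 0.7]
gripper_width: 0.0205
```

```bash
python3 go.py .5403 -.054 .029 -8.5;python3 - <<'E'
from h import *
for n in ["wrist"]:
    p=camera_params(n);im=read_camera(n);cv2.imwrite(f"pics/{n}11.png",im[:,:,::-1]);np.save("w11.npy",p,allow_pickle=True)
E
```

```text
clk 10.53 tcp [ 0.5477 -0.0664  0.0295] a=-7.44 force [0.7192 4.1814 0.6535] w 0.0205 j [-14.6  30.6 -20.8  38.6   0.1  82.9]
delta tool mm [  0.6  -9.  -11.4] rotvec [ 1.06 -0.08 -0.01]
```

View pics/wrist11.png

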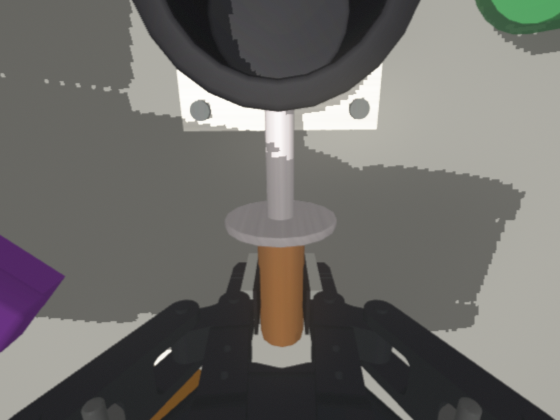

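```bash
python3 - <<'E'
from h import *
for n in ["top","scene"]:
    im=read_camera(n);cv2.imwrite(f"pics/{n}11.png",im[:,:,::-1])
crop("pics/top11.png","pics/c11.png",60,120,320,280,3)
crop("pics/scene11.png","pics/c12.png",300,130,500,270,4)
E
```

```text
(no output)
```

View pics/c11.png

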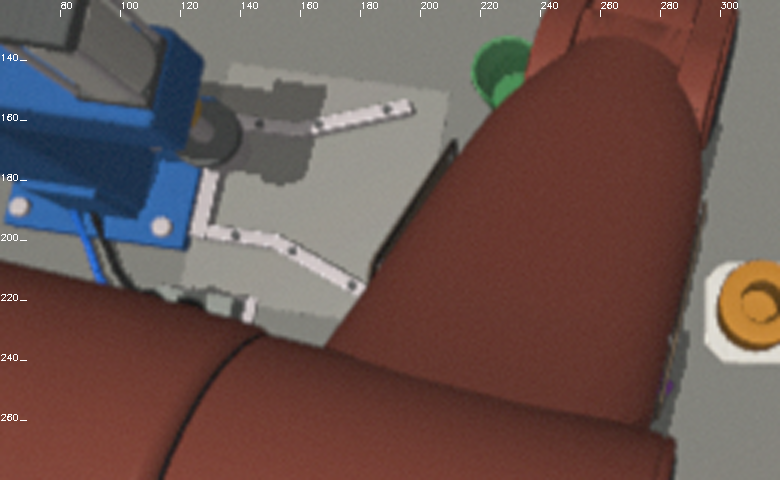

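View pics/c12.png

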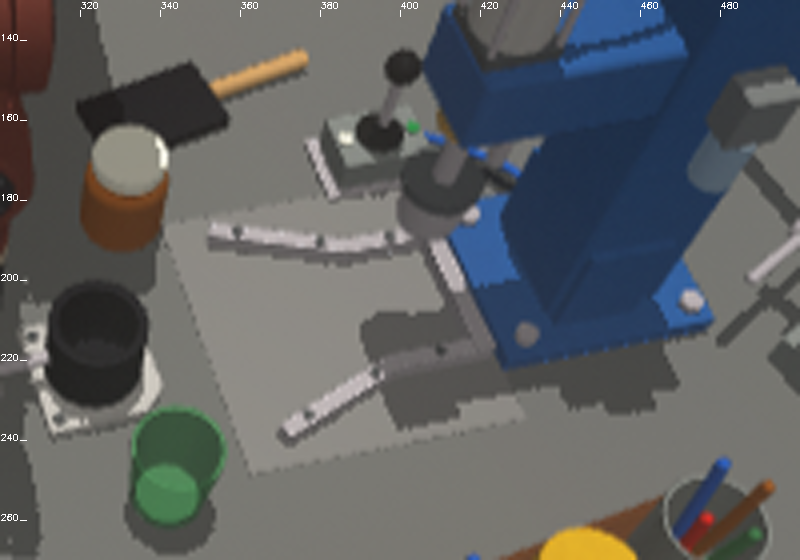

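```bash
python3 - <<'E'
from h import *
np.set_printoptions(precision=4,suppress=True)
a,b=ray("top",132,178,.02),ray("top",128.3,197,.02);print("stop",a,b,np.degrees(np.arctan2(*(a-b)[[1,0]]))+90)
a,b=ray("top",150.5,198,.018),ray("top",132,195.2,.018);print("rail",a,b,np.degrees(np.arctan2(*(b-a)[[1,0]])))
# scene: stop front top edge
a,b=ray("scene",407.5,192,.02),ray("scene",421.5,217,.02);print("stop sc",a,b,np.degrees(np.arctan2(*(b-a)[[1,0]]))+90)
# expected
for ps in [81,81.5,82]:
  c,s=np.cos(np.radians(ps)),np.sin(np.radians(ps));R=np.array([[c,-s],[s,c]]);o=np.array([.595,.312])
  f=lambda x,y,z:np.r_[o+R@[x/1e3,y/1e3],z/1e3]
  print(ps,"top",[proj("top",f(*q)).round(1) for q in[(-130,94,18),(-130,-94,18),(-20,51.5,18),(-20,-51.5,18),(50,51.5,20),(50,0,20),(40,150,130)]])
  print(ps,"sc",[proj("scene",f(*q)).round(1) for q in[(-130,94,18),(-130,-94,18),(-20,51.5,18),(-20,-51.5,18),(50,51.5,20),(50,-51.5,20),(40,150,130)]])
E
```

```text
stop [0.601  0.3627 0.02  ] [0.5422 0.3703 0.02  ] 82.67503497043778
rail [0.5389 0.304  0.018 ] [0.5481 0.3602 0.018 ] 80.70838298522975
stop sc [0.5645 0.3681 0.02  ] [0.6681 0.3597 0.02  ] 85.32162132849483
81 top [array([185. , 216.4]), array([196.7, 156.5]), array([151.8, 197.3]), array([158.7, 164.7]), array([128.8, 193.8]), array([132.5, 177.4]), array([108.9, 220.9])]
81 sc [array([351.9, 188.8]), array([369.5, 235.8]), array([386.5, 193. ]), array([397.3, 218.3]), array([406. , 189.1]), array([417.5, 214.1]), array([400.5, 147. ])]
81.5 top [array([185.3, 216.1]), array([196.5, 156.1]), array([151.9, 197.3]), array([158.6, 164.6]), array([128.9, 194. ]), array([132.4, 177.6]), array([109.4, 221.1])]
81.5 sc [array([351.8, 189.1]), array([369.8, 236.1]), array([386.4, 193.1]), array([397.4, 218.4]), array([405.8, 189. ]), array([417.6, 214. ]), array([400.1, 146.9])]
82 top [array([185.7, 215.7]), array([196.3, 155.7]), array([152.1, 197.2]), array([158.5, 164.5]), array([129. , 194.2]), array([132.4, 177.7]), array([109.8, 221.3])]
82 sc [array([351.6, 189.4]), array([370.2, 236.3]), array([386.3, 193.2]), array([397.6, 218.4]), array([405.6, 188.9]), array([417.7, 213.8]), array([399.7, 146.9])]
```

```bash
python3 go.py .5412 -.041 .0295 -8.5; python3 go.py .5687 .143 .0295 -8.5
```

```text
clk 10.68 tcp [ 0.5481 -0.0681  0.0291] a=-7.46 force [0.2332 3.5258 2.0962] w 0.0204 j [-14.7  30.7 -20.7  38.7   0.1  82.7]
delta tool mm [ -0.4 -10.4 -26. ] rotvec [ 1.04 -0.09  0.04]
clk 10.68 tcp [ 0.5481 -0.0681  0.0291] a=-7.46 force [0.2332 3.5258 2.0962] w 0.0204 j [-14.7  30.7 -20.7  38.7   0.1  82.7]
delta tool mm [  -0.1   -7.  -212. ] rotvec [ 1.04 -0.09  0.04]
```

Emit:
carry_out --pt "1 0 -5 -10 0.5 0 0" --pt "1 0 -5.4 -14 0.5 0 0" --pt "1 0 0 -18 0 0 0" --pt "1 0 0 -18 0 0 0" --pt "1 0 0 -18 0 0 0" --pt "1 0 0 -18 0 0 0" --pt "1 0 0 -18 0 0 0" --pt "1 0 0 -8 0 0 0"

```text
clock: 11.35
tcp_pos: [0.5572, 0.0526, 0.0297]
ee_rot: [36.1, 89.8, -62.5]
force: [-1.1, -8.2, 7.4]
gripper_width: 0.0203
```

```bash
python3 go.py .5687 .143 .0295 -8.5
```

```text
clk 11.35 tcp [0.5572 0.0526 0.0297] a=-8.56 force [-1.0579 -8.1855  7.4496] w 0.0203 j [ -2.   31.2 -19.6  39.1  -0.2  96.6]
delta tool mm [ -0.1  -2.1 -91.1] rotvec [-0.06  0.15 -0.11]
```

Emit:
carry_out --pt "1 -0.8 -1 -12 0 0 0" --pt "1 0 -1 -15 0 0 0" --pt "1 0 0 -15 0 0 0" --pt "1 0 0 -15 0 0 0" --pt "1 0 0 -15 0 0 0" --pt "1 0 0 -10 0 0 0" --pt "1 0 0 0 0 0 0"

```text
clock: 11.93
tcp_pos: [0.5668, 0.1356, 0.0298]
ee_rot: [141.2, 89.9, 42.7]
force: [1.2, 4.2, 0.6]
gripper_width: 0.0202
```

```bash
python3 go.py .5687 .143 .0295 -8.5; python3 - <<'E'
from h import *
for n in ["wrist","top","scene"]:
    im=read_camera(n);cv2.imwrite(f"pics/{n}12.png",im[:,:,::-1])
crop("pics/scene12.png","pics/c13.png",310,130,460,260,5)
crop("pics/top12.png","pics/c14.png",100,130,290,260,4)
E
```

```text
clk 11.93 tcp [0.5668 0.1356 0.0298] a=-8.49 force [1.223  4.2125 0.6484] w 0.0202 j [  6.3  33.2 -15.7  41.1   0.  104.7]
delta tool mm [ 0.3  0.7 -7.6] rotvec [ 0.01 -0.04 -0.03]
```

View pics/wrist12.png

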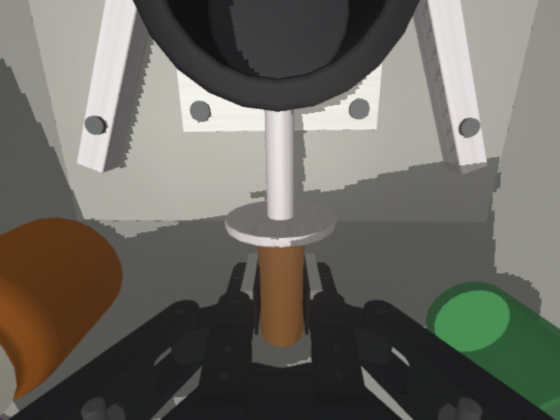

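View pics/c13.png

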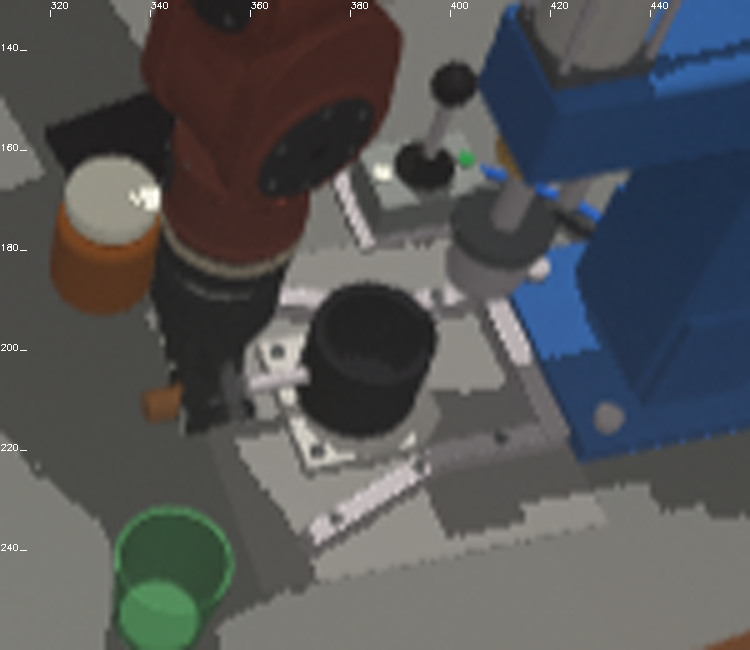

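View pics/c14.png

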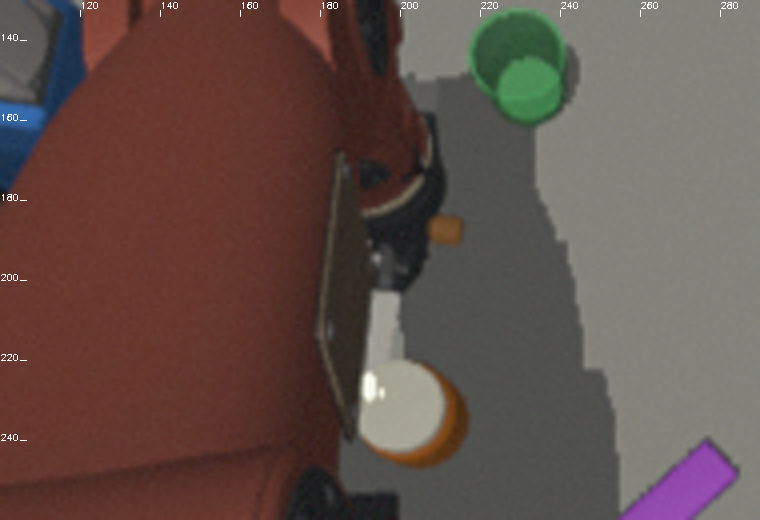

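View pics/scene12.png

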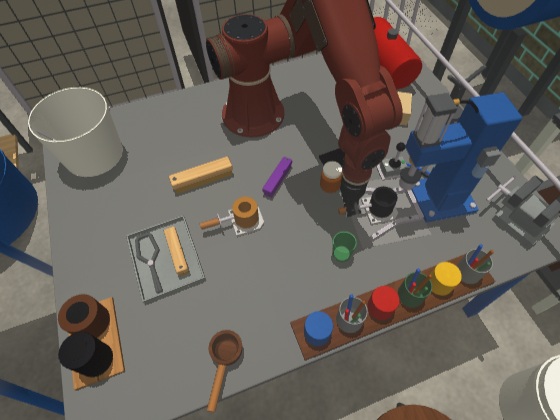

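View pics/top12.png

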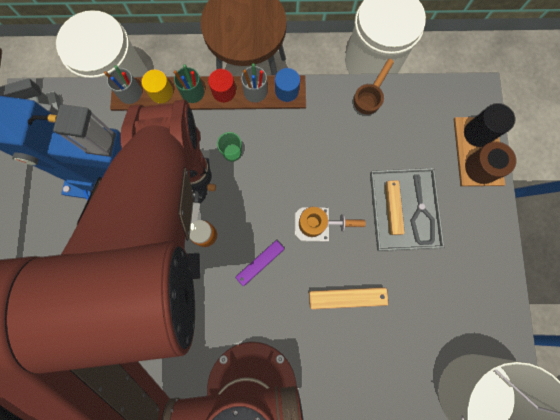

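```bash
python3 - <<'E'
from h import *
np.set_printoptions(precision=3,suppress=True)
crop("pics/top12.png","pics/c15.png",60,80,240,260,3)
crop("pics/scene12.png","pics/c16.png",300,40,480,220,3)
for z in [.25,.3,.35,.4,.45,.5,.55]:
    print(z,"top",[ray("top",u,v,z)[:2] for u,v in [(122,135),(150,105),(190,105),(110,165)]],"sc",[ray("scene",u,v,z)[:2] for u,v in [(398,110),(390,85),(388,150)]])
E
python3 - <<'E'
import cv2,numpy as np
a=cv2.imread('pics/c15.png');b=cv2.imread('pics/c16.png')
cv2.imwrite('pics/c17.png',cv2.resize(np.hstack([a,b]),None,fx=.74,fy=.74))
E
```

```text
0.25 top [array([0.648, 0.305]), array([0.727, 0.24 ]), array([0.726, 0.14 ]), array([0.572, 0.329])] sc [array([0.398, 0.365]), array([0.287, 0.398]), array([0.53 , 0.256])]
0.3 top [array([0.629, 0.284]), array([0.703, 0.223]), array([0.702, 0.128]), array([0.556, 0.307])] sc [array([0.439, 0.328]), array([0.335, 0.359]), array([0.564, 0.225])]
0.35 top [array([0.609, 0.263]), array([0.679, 0.205]), array([0.678, 0.116]), array([0.541, 0.285])] sc [array([0.48 , 0.291]), array([0.382, 0.321]), array([0.598, 0.194])]
0.4 top [array([0.589, 0.242]), array([0.655, 0.188]), array([0.654, 0.104]), array([0.525, 0.262])] sc [array([0.521, 0.254]), array([0.429, 0.282]), array([0.631, 0.163])]
0.45 top [array([0.57 , 0.221]), array([0.631, 0.17 ]), array([0.63 , 0.092]), array([0.51, 0.24])] sc [array([0.562, 0.217]), array([0.476, 0.243]), array([0.665, 0.132])]
0.5 top [array([0.55, 0.2 ]), array([0.607, 0.153]), array([0.606, 0.081]), array([0.495, 0.217])] sc [array([0.603, 0.18 ]), array([0.523, 0.204]), array([0.699, 0.101])]
0.55 top [array([0.53 , 0.179]), array([0.583, 0.135]), array([0.582, 0.069]), array([0.479, 0.195])] sc [array([0.644, 0.143]), array([0.571, 0.165]), array([0.732, 0.071])]
```

View pics/c17.png

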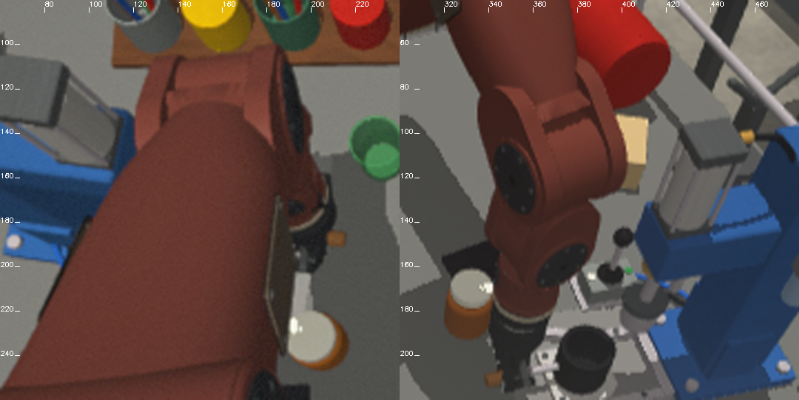

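Emit:
carry_out --pt "1 0 0 -6 0 0 0" --pt "1 0 0 -8 0 0 0" --pt "1 0 0 -8 0 0 0" --pt "1 0 0 -6 0 0 0" --pt "1 0 0 -3 0 0 0" --pt "1 0 0 0 0 0 0"

```text
clock: 12.58
tcp_pos: [0.5711, 0.1652, 0.0298]
ee_rot: [50.8, 89.9, -47.7]
force: [3.5, -2.5, -2.1]
gripper_width: 0.0204
```

```bash
python3 go.py .5745 .1823 .0295 -8.5; python3 - <<'E'
from h import *
for n in ["wrist","scene"]:
    im=read_camera(n);cv2.imwrite(f"pics/{n}13.png",im[:,:,::-1])
crop("pics/scene13.png","pics/c18.png",300,50,480,250,4)
E
```

```text
clk 12.58 tcp [0.5711 0.1652 0.0298] a=-8.56 force [ 3.5444 -2.4965 -2.1304] w 0.0204 j [  9.1  34.3 -13.7  42.1  -0.  107.7]
delta tool mm [  0.3   0.8 -17.5] rotvec [-0.06  0.03 -0.04]
```

View pics/wrist13.png

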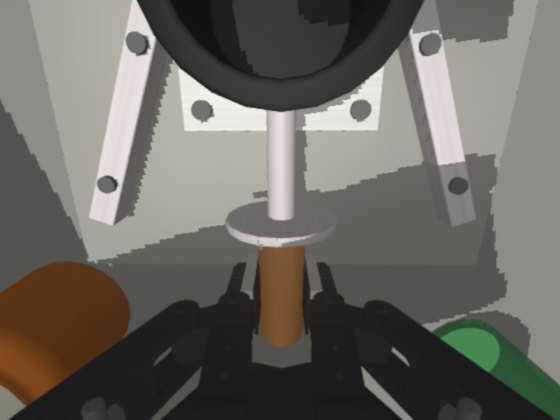

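View pics/c18.png

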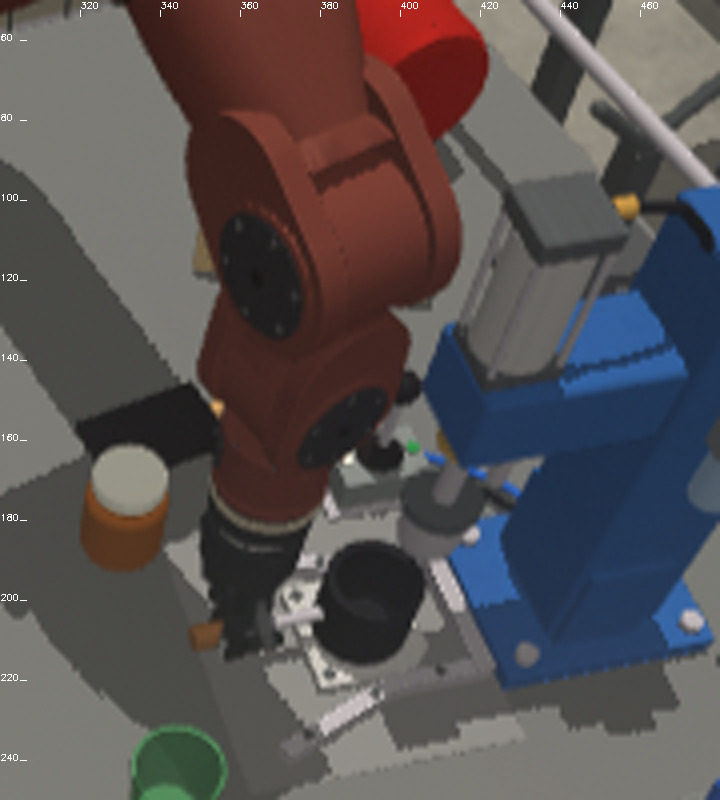

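Emit:
carry_out --pt "0.3 0 0 0 0 0 0" --pt "0 0 0 0 0 0 0" --pt "-0.1 0 0 0 0 0 0" --pt "-0.1 0 0 10 0 0 0" --pt "-0.1 0 0 20 0 0 0" --pt "-0.1 0 0 20 0 0 0" --pt "-0.1 0 0 6 0 0 0" --pt "-0.1 0 0 0 0 0 0"

```text
clock: 13.35
tcp_pos: [0.5618, 0.1084, 0.0299]
ee_rot: [-73.8, 90.0, -172.4]
force: [-0.6, -0.1, 0.5]
gripper_width: 0.0471
```

```bash
python3 go.py .5745 .1823 .0295 -8.5; python3 - <<'E'
from h import *
for n in ["wrist"]:
    im=read_camera(n);cv2.imwrite(f"pics/{n}14.png",im[:,:,::-1])
E
```

```text
clk 13.35 tcp [0.5618 0.1084 0.0299] a=-8.65 force [-0.588  -0.0529  0.5   ] w 0.0471 j [  3.6  32.3 -17.3  40.3  -0.  102.2]
delta tool mm [  0.4   1.4 -75. ] rotvec [-0.15  0.01  0.03]
```

View pics/wrist14.png

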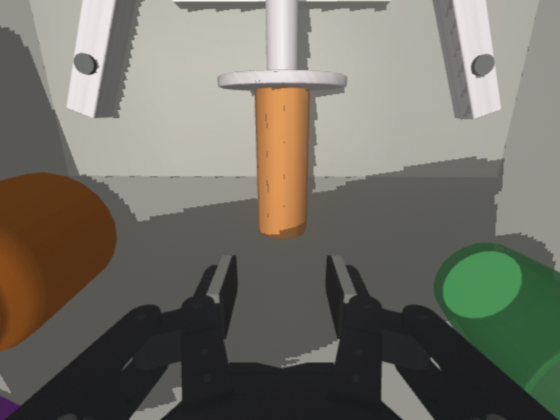

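Emit:
carry_out --pt "1 0 0 0 0 0 0" --pt "1 0 0 0 0 0 0" --pt "1 0 0 0 0 0 0" --pt "1 0 0 -8 0 0 0" --pt "1 0 0 -6 0 0 0" --pt "1 0 0 -6 0 0 0" --pt "1 0 0 -6 0 0 0" --pt "1 0 0 -6 0 0 0"

```text
clock: 14.07
tcp_pos: [0.5671, 0.1421, 0.0299]
ee_rot: [0.7, 90.0, -97.8]
force: [-0.2, -4.4, 1.4]
gripper_width: 0.0006
```

```bash
python3 go.py .5702 .1528 .0295 -8.5; python3 - <<'E'
from h import *
for n in ["wrist"]:
    im=read_camera(n);cv2.imwrite(f"pics/{n}15.png",im[:,:,::-1])
E
```

```text
clk 14.07 tcp [0.5671 0.1421 0.0299] a=-8.52 force [-0.1758 -4.4005  1.3674] w 0.0006 j [  6.9  33.4 -15.3  41.3  -0.  105.5]
delta tool mm [  0.4   1.5 -11.1] rotvec [-0.02  0.05 -0.  ]
```

View pics/wrist15.png

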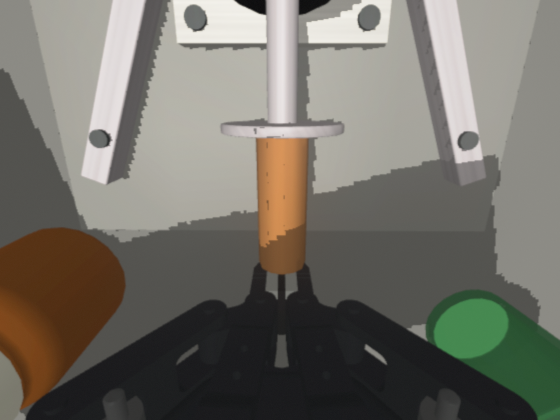

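Emit:
carry_out --pt "1 0 0 -3 0 0 0" --pt "1 0 0 -3 0 0 0" --pt "1 0 0 -2 0 0 0" --pt "1 0 0 -2 0 0 0"

```text
clock: 14.45
tcp_pos: [0.5685, 0.1515, 0.0299]
ee_rot: [-3.4, 90.0, -101.9]
force: [-0.1, -4.4, 1.2]
gripper_width: -0.0002
```

Emit:
carry_out --pt "1 0 0 -2 0 0 0"

```text
clock: 14.53
tcp_pos: [0.5687, 0.1531, 0.0299]
ee_rot: [-9.8, 89.9, -108.3]
force: [-3.7, -17.9, 5.5]
gripper_width: 0.0001
```

Emit:
carry_out --pt "1 0 0 -2 0 0 0"

```text
clock: 14.62
tcp_pos: [0.5687, 0.1532, 0.0299]
ee_rot: [-1.3, 89.7, -99.9]
force: [-3.9, -23.6, 8.8]
gripper_width: 0.0001
```

Emit:
carry_out --pt "1 0 0 4 0 0 0" --pt "1 0 0 15 0 0 0" --pt "1 0 0 25 0 0 0" --pt "1 -10 0 25 0 0 0" --pt "1 -35 0 10 0 0 0" --pt "1 -40 0 0 0 0 0" --pt "1 -40 0 0 0 0 0" --pt "1 -25 0 0 0 0 0"

```text
clock: 15.28
tcp_pos: [0.5585, 0.0768, 0.1838]
ee_rot: [117.3, 89.8, 18.7]
force: [1.7, 0.1, 0.6]
gripper_width: -0.0002
```

```bash
python3 go.py .45 .25 .2 -8.5; python3 - <<'E'
from h import *
for n in ["wrist","scene"]:
    p=camera_params(n);im=read_camera(n);cv2.imwrite(f"pics/{n}16.png",im[:,:,::-1]);np.save(n+"16.npy",p,allow_pickle=True)
crop("pics/scene16.png","pics/c19.png",320,110,480,250,5)
E
```

```text
clk 15.28 tcp [0.5585 0.0768 0.1838] a=-8.57 force [1.7163 0.0979 0.5654] w -0.0002 j [ 0.4 22.3 -7.8 59.6  0.1 98.9]
delta tool mm [ -16.4 -133.  -155.1] rotvec [-0.07 -0.11 -0.22]
```

View pics/wrist16.png

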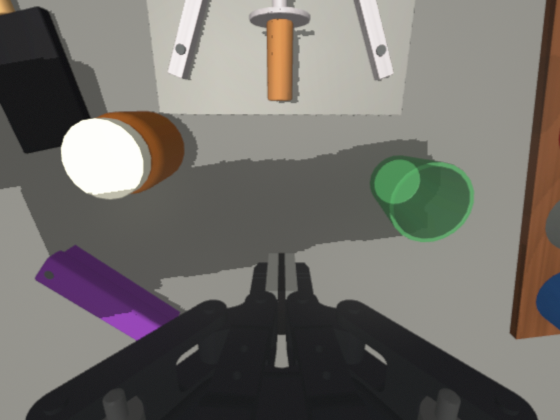

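View pics/c19.png

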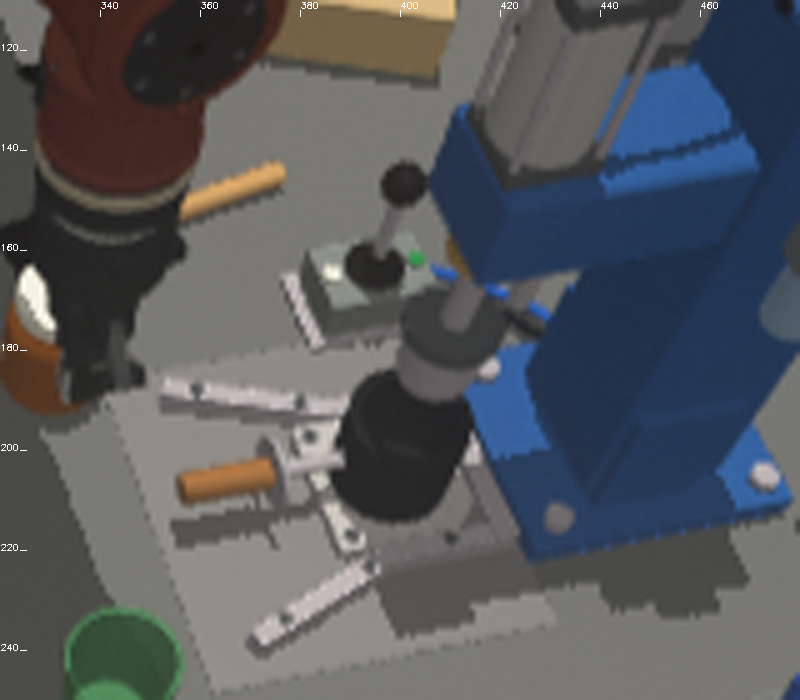

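```bash
python3 - <<'E'
from h import *
np.set_printoptions(precision=4,suppress=True)
p=np.load("wrist16.npy",allow_pickle=True).item()
for q in [(280,98),(280,14)]: print(ray("w",*q,.045,p))
l,r=ray("w",183,77,.018,p),ray("w",379,77,.018,p);print(l,r,(l+r)/2)
c,s=np.cos(np.radians(81.5)),np.sin(np.radians(81.5));R=np.array([[c,-s],[s,c]])
for x,y in((-70,-0),(0,150),(40,150),(-10,150),(70,150)): print(x,y,np.array([.594,.312])+R@[x/1e3,y/1e3])
E
```

```text
[0.5723 0.1649 0.045 ]
[0.5819 0.2286 0.045 ]
[0.4842 0.1978 0.018 ] [0.6682 0.1702 0.018 ] [0.5762 0.184  0.018 ]
-70 0 [0.5837 0.2428]
0 150 [0.4456 0.3342]
40 150 [0.4516 0.3737]
-10 150 [0.4442 0.3243]
70 150 [0.456  0.4034]
```

```bash
python3 go.py .4427 .3143 .16 -8.5
```

```text
clk 15.38 tcp [0.5602 0.0771 0.1848] a=-8.54 force [ 0.1375  0.8155 -0.5677] w -0.0002 j [ 0.4 22.3 -7.8 59.4  0.1 98.9]
delta tool mm [  24.1 -151.7 -217.1] rotvec [-0.04 -0.14 -0.46]
```

Emit:
carry_out --pt "1 0 -14 -20 0 0 0" --pt "1 0 -20 -28 0 0 0" --pt "1 0 -22 -32 0 0 0" --pt "1 0 -22 -32 0 0 0" --pt "1 0 -22 -32 0 0 0" --pt "1 8 -22 -32 0 0 0" --pt "1 8 -18 -26 0 0 0" --pt "1 8 -12 -15 0 0 0"

```text
clock: 16.05
tcp_pos: [0.4374, 0.3169, 0.155]
ee_rot: [-137.7, 89.9, 123.9]
force: [0.5, 0.1, 0.0]
gripper_width: 0.0001
```

Emit:
carry_out --pt "1 0 0 0 0 0 0"

```text
clock: 16.13
tcp_pos: [0.4361, 0.3167, 0.1538]
ee_rot: [-88.3, 89.8, 173.4]
force: [0.1, -0.5, -0.2]
gripper_width: 0.0
```

```bash
python3 go.py .4427 .3143 .112 -8.5; python3 - <<'E'
from h import *
for n in ["wrist","scene"]:
    p=camera_params(n);im=read_camera(n);cv2.imwrite(f"pics/{n}17.png",im[:,:,::-1]);np.save(n+"17.npy",p,allow_pickle=True)
crop("pics/scene17.png","pics/c20.png",320,60,480,230,4)
E
```

```text
clk 16.13 tcp [0.4361 0.3167 0.1538] a=-8.30 force [ 0.099  -0.4507 -0.1598] w 0.0000 j [ 28.1  21.5 -14.   54.7   0.1 126.4]
delta tool mm [41.8  7.   1.5] rotvec [0.2  0.01 0.21]
```

View pics/wrist17.png

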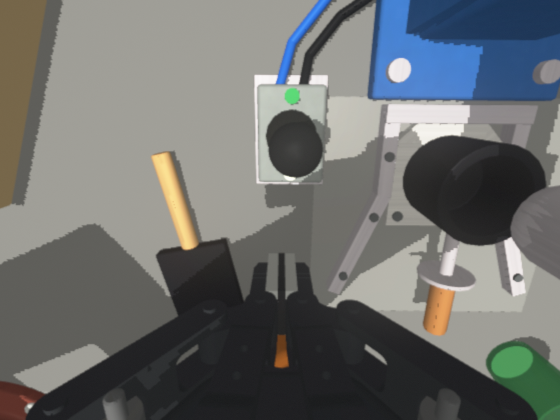

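View pics/c20.png

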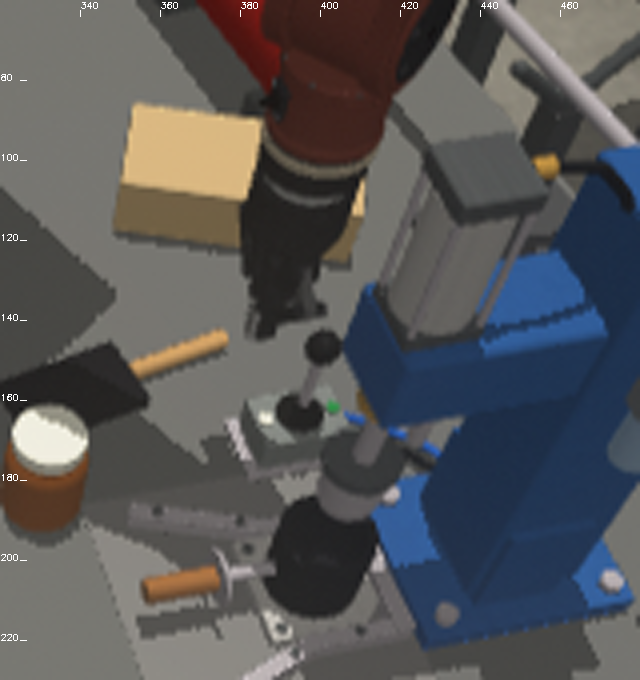

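```bash
python3 - <<'E'
from h import *
p=np.load("wrist17.npy",allow_pickle=True).item()
k=ray("w",296,150,.13,p);print("knob",k)
crop("pics/wrist17.png","pics/c21.png",360,80,560,330,3)
E
```

```text
knob [0.4536136  0.37354015 0.13      ]
```

View pics/c21.png

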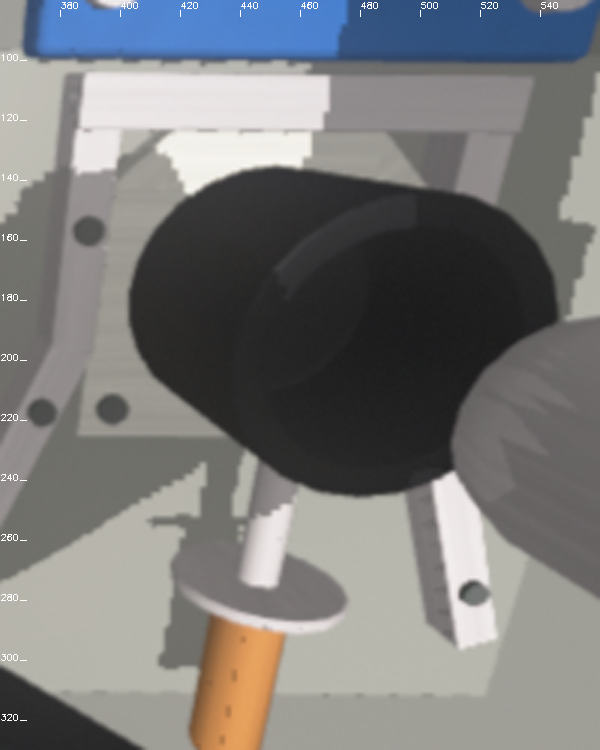

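Emit:
carry_out --pt "1 10 8 1 0 0 0" --pt "1 15 0 0 0 0 0" --pt "1 12 0 0 0 0 0" --pt "1 5 0 0 0 0 0" --pt "1 0 0 0 0 0 0"

```text
clock: 16.65
tcp_pos: [0.4472, 0.3108, 0.1125]
ee_rot: [-55.5, 89.9, -154.1]
force: [-0.6, -0.3, 0.1]
gripper_width: 0.0003
```

```bash
python3 go.py .4486 .3468 .112 -8.5; python3 go.py .4535 .3799 .112 -8.5
```

```text
clk 16.65 tcp [0.4472 0.3108 0.1125] a=-8.63 force [-0.5862 -0.2591  0.1389] w 0.0003 j [ 27.1  24.3 -16.5  49.3   0.  125.7]
delta tool mm [  0.4  -4.  -35.8] rotvec [-0.13  0.07  0.1 ]
clk 16.65 tcp [0.4472 0.3108 0.1125] a=-8.63 force [-0.5862 -0.2591  0.1389] w 0.0003 j [ 27.1  24.3 -16.5  49.3   0.  125.7]
delta tool mm [  0.4  -4.2 -69.2] rotvec [-0.13  0.07  0.1 ]
```

Emit:
carry_out --pt "1 0 -4 -6 0 0 0" --pt "1 0 0 -12 0 0 0" --pt "1 0 0 -12 0 0 0" --pt "1 0 0 -8 0 0 0" --pt "1 0 0 -7 0 0 0" --pt "1 0 0 -7 0 0 0" --pt "1 0 0 -6 0 0 0" --pt "1 0 0 -4 0 0 0"

```text
clock: 17.32
tcp_pos: [0.4522, 0.3732, 0.1137]
ee_rot: [7.8, 89.7, -90.7]
force: [1.1, -12.4, 2.9]
gripper_width: 0.0
```

```bash
python3 go.py .4535 .3799 .112 -8.5;python3 - <<'E'
from h import *
for n in ["wrist"]:
    p=camera_params(n);im=read_camera(n);cv2.imwrite(f"pics/{n}18.png",im[:,:,::-1])
E
```

```text
clk 17.32 tcp [0.4522 0.3732 0.1137] a=-8.54 force [  1.0774 -12.3719   2.9275] w 0.0000 j [ 32.5  28.3  -9.6  52.3  -0.2 131.1]
delta tool mm [ 1.7  0.3 -6.9] rotvec [-0.04  0.26 -0.04]
```

View pics/wrist18.png

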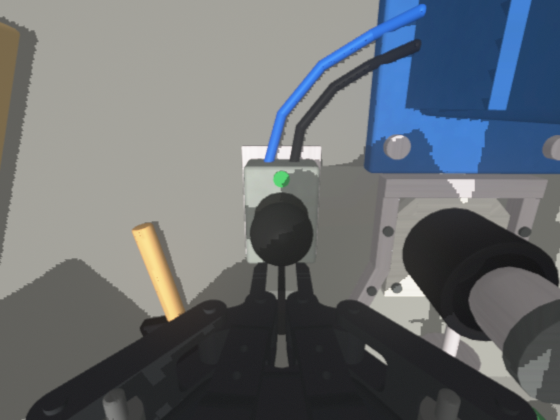

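Emit:
carry_out --pt "1 0 0 -2 0 0 0" --pt "1 0 0 0 0 0 0"

```text
clock: 17.53
tcp_pos: [0.4523, 0.3744, 0.1135]
ee_rot: [3.7, 89.7, -94.9]
force: [0.5, -13.3, 3.6]
gripper_width: -0.0001
```

```bash
python3 go.py .4535 .3799 .112 -8.5;python3 - <<'E'
from h import *
for n in ["wrist","scene"]:
    p=camera_params(n);im=read_camera(n);cv2.imwrite(f"pics/{n}19.png",im[:,:,::-1]);np.save(n+"19.npy",p,allow_pickle=True)
crop("pics/scene19.png","pics/c22.png",320,60,480,230,4)
E
```

```text
clk 17.53 tcp [0.4523 0.3744 0.1135] a=-8.57 force [  0.4681 -13.2965   3.6144] w -0.0001 j [ 32.6  28.5  -9.4  52.4  -0.2 131.2]
delta tool mm [ 1.5  0.3 -5.7] rotvec [-0.07  0.31 -0.02]
```

View pics/wrist19.png

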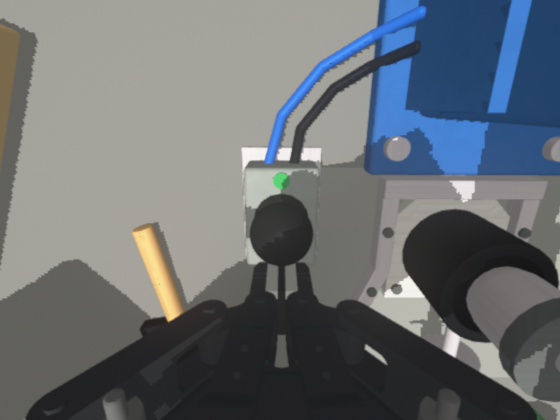

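View pics/c22.png

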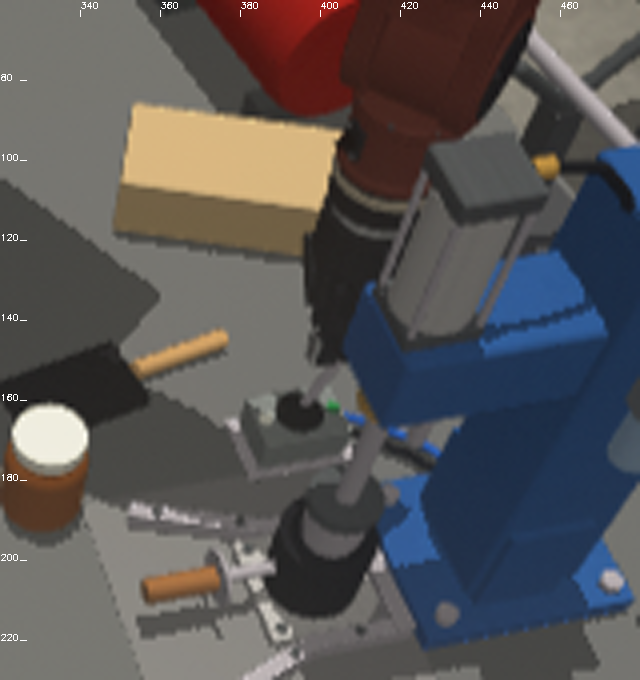

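```bash
python3 - <<'E'
from h import *
p=np.load("wrist19.npy",allow_pickle=True).item()
for z in(.121,.123,.126): 
    k=ray("w",281,230,z,p); d=k[:2]-np.array([.594,.312]); print(k,d@[.1478,.989],d@[-.989,.1478])
E
```

```text
[0.45690674 0.39817647 0.121     ] 0.06496614032064091 0.14832211812074886
[0.457034   0.39901962 0.123     ] 0.06581883128894214 0.14832087148224687
[0.4572249  0.40028436 0.126     ] 0.06709786774139401 0.1483190015244939
```

Emit:
carry_out --pt "1 0 0 -2 0 0 0" --pt "1 0 0 0 0 0 0" --pt "1 0 0 0 0 0 0" --pt "1 0 0 0 0 0 0"

```text
clock: 17.97
tcp_pos: [0.4525, 0.3757, 0.1134]
ee_rot: [1.5, 89.6, -97.1]
force: [-0.2, -14.1, 3.2]
gripper_width: -0.0002
```

```bash
python3 - <<'E'
from h import *
for n in ["wrist"]:
    p=camera_params(n);im=read_camera(n);cv2.imwrite(f"pics/{n}20.png",im[:,:,::-1]);np.save(n+"20.npy",p,allow_pickle=True)
crop("pics/wrist20.png","pics/c23.png",220,140,560,390,2)
crop("pics/scene19.png","pics/c24.png",360,140,440,220,7)
E
```

View pics/c23.png

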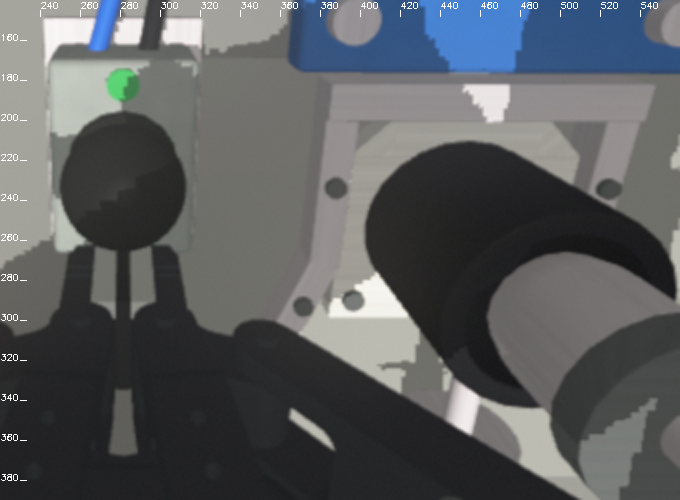

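View pics/c24.png

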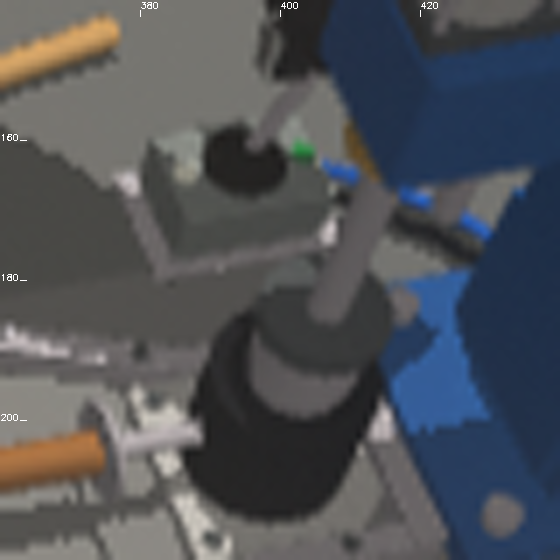

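```bash
python3 - <<'E'
from h import *
im=read_camera("scene");cv2.imwrite("pics/scene20.png",im[:,:,::-1])
for z in [.09,.1,.11,.12,.125,.13,.14,.15,.16,.17,.18]: print(z,proj("scene",[.594,.312,z]).round(1))
a=cv2.imread("pics/scene17.png")[150:215,380:440];b=cv2.imread("pics/scene20.png")[150:215,380:440]
m=np.hstack([cv2.resize(q,None,fx=6.5,fy=6.5,interpolation=cv2.INTER_CUBIC) for q in(a,b)])
for k in range(150,215,10): cv2.putText(m,str(k),(0,int((k-150)*6.5)),0,.35,(255,255,255),1);cv2.line(m,(25,int((k-150)*6.5)),(780,int((k-150)*6.5)),(255,255,255),1)
m=np.clip(m.astype(float)*1.8,0,255).astype(np.uint8)
cv2.imwrite("pics/c25.png",m)
E
```

```text
0.09 [402.5 192. ]
0.1 [403.3 190.2]
0.11 [404.1 188.4]
0.12 [404.9 186.6]
0.125 [405.3 185.7]
0.13 [405.7 184.7]
0.14 [406.5 182.9]
0.15 [407.3 181. ]
0.16 [408.2 179. ]
0.17 [409.  177.1]
0.18 [409.9 175.1]
```

View pics/c25.png

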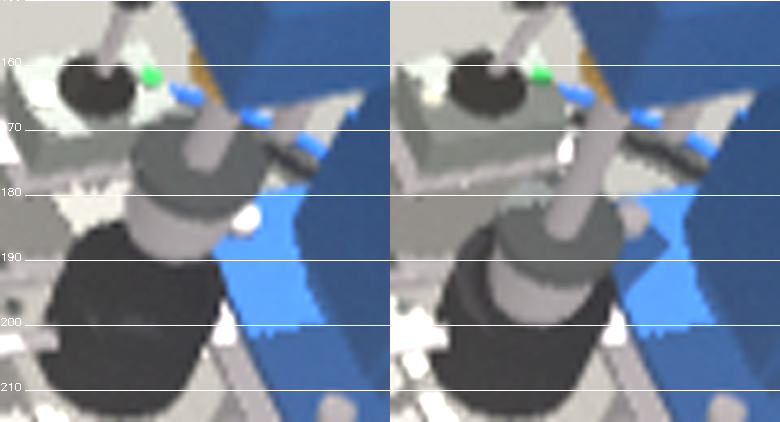

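Emit:
carry_out --pt "1 0 0 -2 0 0 0" --pt "1 0 0 -1.5 0 0 0" --pt "1 0 0 0 0 0 0"

```text
clock: 18.32
tcp_pos: [0.4529, 0.3786, 0.1129]
ee_rot: [-0.4, 89.6, -99.0]
force: [1.7, -16.9, 0.3]
gripper_width: -0.0001
```

Emit:
carry_out --pt "1 0 0 -2 0 0 0" --pt "1 0 0 0 0 0 0"

```text
clock: 18.48
tcp_pos: [0.4531, 0.3801, 0.1126]
ee_rot: [-1.3, 89.5, -100.0]
force: [2.3, -17.6, -0.8]
gripper_width: 0.0002
```

```bash
python3 go.py .4535 .3799 .112 -8.5; python3 - <<'E'
from h import *
im=read_camera("scene");cv2.imwrite("pics/scene21.png",im[:,:,::-1])
im=read_camera("wrist");cv2.imwrite("pics/wrist21.png",im[:,:,::-1])
a=cv2.imread("pics/scene20.png")[150:215,380:440];b=cv2.imread("pics/scene21.png")[150:215,380:440]
m=np.hstack([cv2.resize(q,None,fx=6.5,fy=6.5,interpolation=cv2.INTER_CUBIC) for q in(a,b)])
for k in range(150,215,10): cv2.putText(m,str(k),(0,int((k-150)*6.5)),0,.35,(255,255,255),1);cv2.line(m,(25,int((k-150)*6.5)),(780,int((k-150)*6.5)),(255,255,255),1)
m=np.clip(m.astype(float)*1.8,0,255).astype(np.uint8)
cv2.imwrite("pics/c26.png",m)
crop("pics/wrist21.png","pics/c27.png",220,140,560,390,2)
E
```

```text
clk 18.48 tcp [0.4531 0.3801 0.1126] a=-8.62 force [  2.3024 -17.6088  -0.7955] w 0.0002 j [ 33.1  29.1  -8.5  52.8  -0.4 131.7]
delta tool mm [0.6 0.4 0.2] rotvec [-0.12  0.5   0.01]
```

View pics/c26.png

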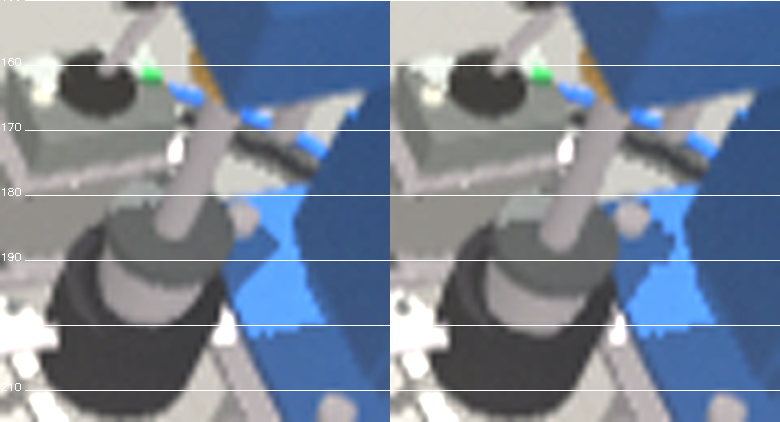

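View pics/c27.png

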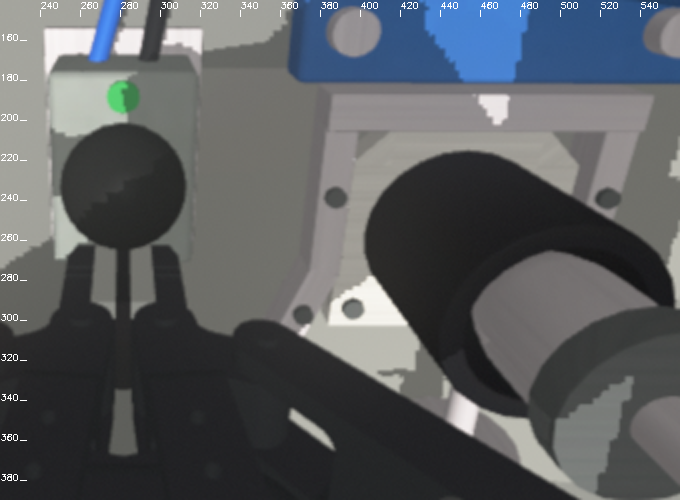

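Emit:
carry_out --pt "1 0 0 -2 0 0 0" --pt "1 0 0 -1 0 0 0" --pt "1 0 0 0 0 0 0"

```text
clock: 18.83
tcp_pos: [0.4533, 0.3818, 0.1124]
ee_rot: [-1.5, 89.4, -100.2]
force: [2.6, -22.0, -0.6]
gripper_width: -0.0001
```

Emit:
carry_out --pt "1 0 0 -1.5 0 0 0" --pt "1 0 0 0 0 0 0"

```text
clock: 19.0
tcp_pos: [0.4533, 0.382, 0.1123]
ee_rot: [-1.2, 89.2, -99.9]
force: [1.9, -28.9, 2.0]
gripper_width: -0.0004
```

```bash
cat > cmp.py <<'E'
from h import *
import sys
n=sys.argv[1]; o=sys.argv[2]
im=read_camera("scene");cv2.imwrite(f"pics/scene{n}.png",im[:,:,::-1])
a=cv2.imread(f"pics/scene{o}.png")[150:215,380:440];b=cv2.imread(f"pics/scene{n}.png")[150:215,380:440]
m=np.hstack([cv2.resize(q,None,fx=6.5,fy=6.5,interpolation=cv2.INTER_CUBIC) for q in(a,b)])
for k in range(150,215,10): cv2.putText(m,str(k),(0,int((k-150)*6.5)),0,.35,(255,255,255),1);cv2.line(m,(25,int((k-150)*6.5)),(780,int((k-150)*6.5)),(255,255,255),1)
m=np.clip(m.astype(float)*1.8,0,255).astype(np.uint8)
cv2.imwrite(f"pics/cmp{n}.png",m)
E
python3 go.py .4535 .3799 .112 -8.5; python3 cmp.py 22 21
```

```text
clk 19.00 tcp [0.4533 0.382  0.1123] a=-8.69 force [  1.8851 -28.8921   1.9534] w -0.0004 j [ 33.4  29.4  -8.   53.2  -0.6 132.1]
delta tool mm [0.3 0.5 2. ] rotvec [-0.19  0.79  0.02]
```

View pics/cmp22.png

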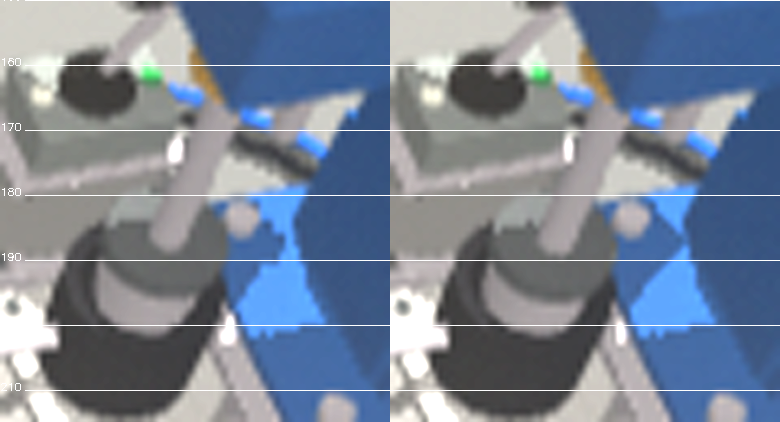

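Emit:
carry_out --pt "1 0 0 0.5 0 0 0" --pt "1 0 0 0 0 0 0" --pt "1 0 0 0 0 0 0" --pt "1 0 0 0 0 0 0" --pt "1 0 0 0 0 0 0" --pt "1 0 0 0 0 0 0" --pt "1 0 0 0 0 0 0" --pt "1 0 0 0 0 0 0"

```text
clock: 19.72
tcp_pos: [0.4533, 0.3819, 0.1123]
ee_rot: [-1.9, 89.3, -100.6]
force: [2.6, -25.6, 0.8]
gripper_width: 0.0003
```

Emit:
carry_out --pt "1 0 0 0 0 0 0" --pt "1 0 0 0 0 0 0" --pt "1 0 0 0 0 0 0" --pt "1 0 0 0 0 0 0"

```text
clock: 20.05
tcp_pos: [0.4533, 0.3819, 0.1123]
ee_rot: [-2.1, 89.3, -100.7]
force: [1.8, -26.2, 0.6]
gripper_width: -0.0001
```

Emit:
carry_out --pt "1 0 0 10 0 0 0" --pt "1 0 0 20 0 0 0" --pt "1 0 0 25 0 0 0" --pt "1 0 0 25 0 0 0" --pt "1 0 0 20 0 0 0" --pt "1 -10 0 0 0 0 0" --pt "1 -30 0 0 0 0 0" --pt "1 -30 0 0 0 0 0"

```text
clock: 20.72
tcp_pos: [0.4389, 0.2889, 0.1845]
ee_rot: [-69.5, 89.9, -168.1]
force: [0.4, 0.0, 0.4]
gripper_width: 0.0001
```

```bash
python3 go.py .4535 .3799 .112 -8.5; python3 - <<'E'
from h import *
for n in ["wrist","scene"]:
    p=camera_params(n);im=read_camera(n);cv2.imwrite(f"pics/{n}23.png",im[:,:,::-1]);np.save(n+"23.npy",p,allow_pickle=True)
E
```

```text
clk 20.72 tcp [0.4389 0.2889 0.1845] a=-8.54 force [0.3664 0.0403 0.3573] w 0.0001 j [ 25.4  18.6 -13.4  58.2   0.  123.9]
delta tool mm [ 72.4   1.1 -92.2] rotvec [-0.04  0.04  0.1 ]
```

View pics/wrist23.png

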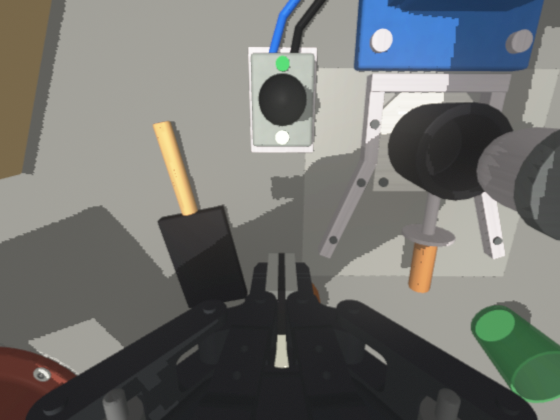

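View pics/scene23.png

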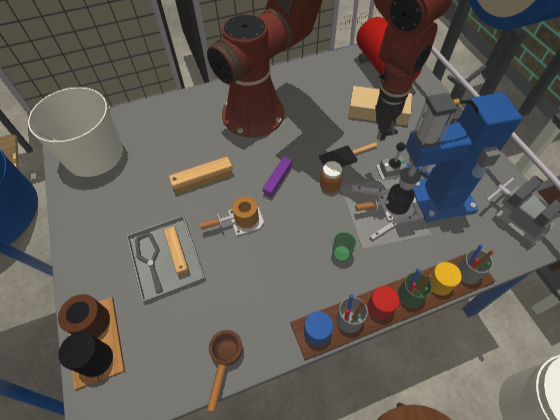

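```bash
python3 - <<'E'
from h import *
p=np.load("wrist23.npy",allow_pickle=True).item()
k=ray("w",282,99,.13,p);e=ray("w",421,287,.045,p);ax=np.array([.1478,.989]);o=np.array([.594,.312])
print("knob press x",(k[:2]-o)@ax,"handle end press x",(e[:2]-o)@ax)
crop("pics/wrist23.png","pics/c28.png",340,50,540,310,2)
E
```

```text
knob press x 0.04020614814105308 handle end press x -0.15071760039901935
```

View pics/c28.png

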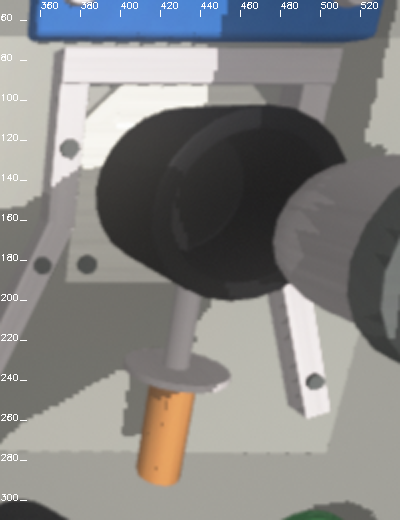

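The lever is centred (knob at press x 40 mm) and the mould foot is flush with the stop (handle end at -150.7 mm, against -150 when seated). I am handing in.

```bash
python3 -c "
from bench import *
print(hand_in())"
```

```text
the job is handed in; nothing more can be done
None
```

The job is done and handed in at about 21 s of the 70 s.

- **Brush:** the small wooden brush from between the rails lies flat, bristles down, in the free half of the tray beside the shears. The purple brush and the larger wooden one were not touched.
- **Graphite mould:** I slid it upright into the rails by its handle. For the last 28 mm I let go and pushed the handle's end face, because the forearm was getting close to the press cylinder. It stopped dead against the end stop. My last picture shows the foot flush with the stop, and the handle end at press x −150.7 mm (−150 when fully home, about 2 mm measuring error).
- **Jog lever:** I pushed it to its limit and held it there for a little over a second. It then sprang back to the middle, with the knob at press x 40 mm. The plunger dipped into the cup with a visible gap all round, and the mould did not move.
- **Everything else:** the bronze mould, jar, tumbler, paddle and shears look unmoved in the last pictures. The gripper was clear of everything, with about 0 N on the tool.

Two readings did not match:

- **Lever force:** the push needed about 14–18 N before the limit, well above the stated 4 N spring. It was 22–29 N at the limit, below the 40 N allowed.
- **First full-tilt check:** I first judged the lever near full tilt, but the plunger drop showed it was not. I pushed about 6 mm further until the force rose sharply, so the time before the true hold was spent partly tilted.

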